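# Lock the swivel bench vise

## Task

Push the swivel bench vise round until the white line on its turntable meets the yellow mark on its base, then lock it: with your fingers turn the brass lock nut clockwise until it is snug, then put the wrench that fits it on and pull it about a sixth of a turn tighter. Set the wrench down flat on the bench again, clear of the vise and without dropping it, and leave the other things on the bench where they are.

Things in the scene. Friction and masses are not known exactly. Their poses are not given: they have to be found in the camera images.
- vise: Fixed base of a dark cast-iron bench vise: round, 192 mm across, 32 mm high. Origin: on the bench top under the swivel axis, z up. In its frame an ear (56 mm wide) reaches to y = -157 mm; with its clamp dog it is 57 mm high and carries a 20 mm stud at x = 0, y = -122 mm, top at 95 mm. A yellow home mark and grey 10-degree ticks stand on the rim at -45 degrees from x.
- swivel (a joint): Angle of the vise body on its base (rad), positive counter-clockwise from above; 0 = white line at the yellow mark, body frame parallel to the base's. Starts between -0.6 and -0.35. Stays where it is left, no stop at 0; stiff: turning takes about 1 N m, so about 10 N near the body's end.
- anvil_end (a point): Middle of the rear end of the vise body, 119 mm from the swivel axis in the body's -x, 110 mm high; turns with it. In the body's frame (axis at 0): bar 60 mm wide, x -117 to 55, z 75 to 121 mm; anvil on it 52 mm wide, x -119 to -45, up to z 145; jaws 84 mm wide, x -40 to 82, up to z 162; screw and handle to x 163 mm.
- base_mark (a point): Yellow home mark on the base's rim, 87 mm from the swivel axis.
- head_mark (a point): White line on the turntable's edge, 74 mm from the swivel axis; in line with the yellow mark when the vise is home.
- lock_nut: Brass hex lock nut on the stud, captive, 30 mm across flats, 34.6 mm across corners, 22 mm high. Origin: on its axis at its underside, 61 mm above the bench, on a steel collar 42 mm across, 4 mm high; the stud stands 12 mm out of the top. Its x axis is square to a flat and turns with it; just snug, x stands at -15 degrees in the base's frame (flats repeat every 60). It does not rise or sink noticeably.
- nut_run (a joint): Free turn of the nut by hand (rad), grows clockwise from above: starts between -1.3 and -0.6, 0 = snug; light (0.08 N m).
- nut_tight (a joint): Further turn after snug (rad), nut and collar together, clockwise from above: starts at 0, a sixth of a turn is 1.05; moves only when snug and turned with more than 0.5 N m; stays where it is left.
- wrench: Steel open-ended wrench that fits the nut, about 240 mm long, 0.35 kg, flat on the bench. Origin: middle of the jaw, on the underside; x points out of the mouth, z up. Jaw gap 31.6 mm, cheeks from x = -18 to 21 mm (last 5 mm flared), head 68 mm wide, 14 mm thick. The handle runs back at 165 degrees from x. On the nut it has some 6 degrees of play either way.
- wrench_handle (a point): Point on the wrench's handle, 105 mm from the jaw's origin along the handle, at mid-thickness (7 mm above the underside); same axes as wrench. The handle is 22 mm wide here (it ends 220 mm from the jaw's origin), 10 mm thick, its underside 2 mm above the head's.
- small_wrench: A smaller wrench of the same shape, too small for the nut (gap 19 mm, 170 mm long). A bystander. Which of the two lies nearer to the robot varies.
- blue_bottle: Blue bottle, 60 mm across, 190 mm high. Bystander; origin under its centre, as for all of these.
- orange_bottle: Orange bottle, 64 mm across, 170 mm high. Bystander.
- tape_measure: Yellow tape measure, 70 x 32 x 62 mm. Bystander.
- tube_offcut: Offcut of square steel tube, 130 x 50 x 50 mm, long side along its x. Bystander.
- screwdriver: Screwdriver with a green handle, 200 mm, lying along its x. Bystander.
Not all that is in view belongs to the job. What is shaped like the wrench but green is not meant.

How it is judged:
On the way, in this order (a step that is already met when the one before it is completed fails the run):
1. the vise is swung home to the mark (value of joint swivel between -0.07 and 0.07 rad), for 0.2 s.
2. the nut is run down snug with the fingers (all of step 1 and value of joint nut_run above -0.08 rad and contact force between the fingers and lock_nut above 0.5 N), for 0.1 s.
3. the nut is tightened with the wrench (value of joint nut_tight between 0.75 and 1.5 rad and value of joint nut_run above -0.08 rad and contact force between wrench and lock_nut above 1 N), for 0.05 s.
At the end, for the whole second after the job is handed in: White line within 0.07 rad (4 degrees) of the yellow mark; nut snug (nut_run above -0.12 rad) and tightened 0.75 to 1.5 rad (43 to 86 degrees); wrench lying flat on the bench at rest, its jaw more than 70 mm from the nut (all of step 1 and value of joint nut_tight between 0.75 and 1.5 rad and value of joint nut_run above -0.12 rad and height (world z) of wrench below 0.008 m and angle between wrench's own z axis and vertical below 0.08 rad and horizontal distance between wrench and lock_nut above 0.07 m and linear speed of wrench below 0.02 m/s); the robot touches nothing.
It fails at once if the nut is turned tight with the fingers instead of the wrench (value of joint nut_tight above 0.35 rad and contact force between the fingers and lock_nut above 1 N).
It fails at once if the nut is overtightened (more than 1.6 rad past snug) (value of joint nut_tight above 1.6 rad).
It fails at once if the wrench is dropped (falls free faster than 0.6 m/s) (height (world z) of wrench above 0.012 m and linear speed of wrench above 0.6 m/s and contact force between the fingers and wrench below 0.05 N).
It fails at once if another thing on the bench is moved by more than 30 mm or knocked over (distance of any of blue_bottle, orange_bottle, tape_measure, tube_offcut, screwdriver, small_wrench from where it was at the start of the episode above 0.03 m or angle between any of blue_bottle, orange_bottle, tape_measure, tube_offcut, screwdriver, small_wrench's own z axis and vertical above 0.5 rad).
It also fails if it takes over 72 s, if anything falls off the work surface, if the arm or the gripper's body presses on something with over 40 N, if the wrist force passes 120 N, or if a joint passes its speed limit or range.

## Robot

A 6-joint arm with a two-finger parallel gripper is mounted at the origin on the work surface. World frame = base frame: x ahead of the robot, y to its left, z up, the work surface at z = 0. Lengths are in m, angles in rad, forces in N, time in s.
With the tool pointing down it reaches from about 0.25 to 0.775 m from the base axis. Payload 4 kg.
Tool frame: the origin (TCP) lies midway between the tips of the shut fingers; the grasp point (between the pads) lies 19 mm behind it (robot.tcp_to_grasp is the distance from the TCP to the grasp point, in m); z points along the fingers, x is the direction in which the jaws open and shut, and the axes are right-handed (so a half turn about z gives the same grasp; the last joint's range is limited). The gripper opens to 94 mm and grips with 3 to 60 N. Pads are 16 mm wide; open, the fingers measure 119 mm over their backs; the gripper's body (75 mm by 177 mm) begins 78 mm behind the grasp point.
Start: joints at [-1.35, 0.087, 1.371, -0, 1.684, -0.103], TCP at [0.175, -0.521, 0.206] pointing down, gripper open.
Joint ranges: [-3.1, 3.1], [-0.76, 2.03], [0.27, 2.55], [-1.08, 4.22], [0.17, 2.65], [-2.57, 2.57]. Speed limits (rad/s): [2.79, 2.79, 3.14, 3.14, 3.14, 3.14].

## Interface

Orientations are given as [roll, pitch, yaw] about the fixed x, y, z axes, in that order (R = Rz(yaw) Ry(pitch) Rx(roll)).
In Python, from bench import get_obs, vision, robot gives the robot as it stands.
- The arm moves only by the tool servo_tool, never from a script. Its argument "targets" is text: rows parted by semicolons, each of 7 numbers parted by spaces: the opening, from 0 (shut) to 1 (fully open), then the shift along the tool's x, y, z as a fraction of full scale, then the turn, a rotation vector about the tool's x, y, z as a fraction of full scale. A call has 1 to 12 rows; each row is the pose to reach, as a shift and turn from the pose commanded when the call began, along the tool's axes at that moment, turning the shorter way round; what a row does not reach only later rows make up. Full scale, the value 1, is 0.25 m for a shift and pi rad for a turn. A row lasts 1/12 s, in which the tool goes at most 41.7 mm and 7.16 degrees, less where a joint would pass 70% of its speed; a pose out of reach is approached as far as the arm can. A call with a number of a shift or a turn outside -1 to 1 is refused whole. A call with a gripper value outside its range is refused whole. The fingers move at their own pace and stop on an object; the grip force is fixed at half the most. Time passes only in rows, so rows that repeat a pose let the fingers close. It gives the time, the measured TCP pose, the force and the opening at its end, in the units of the state.
- get_obs(): the state, without advancing time (a new reading comes with each control period).
- vision.snapshot(name): name is "scene" or "top" or "wrist"; returns a dict with "image" (420x560x3 uint8, red, green, blue), "mtx" (3x3 intrinsics, pixels), "world_from_camera" (4x4, takes a point from camera to world coordinates); the wrist camera has in their place "T_tool_cam" (4x4, takes a point from camera to tool coordinates, whose origin is the TCP and whose axes are the tool frame's). Camera axes: x right, y down, z forward; pixel columns grow to the right and rows downward; lengths in m; the calibration is good to about 2 mm. A picture is of the moment at which its call begins: read the wrist's pose just before it. There is no depth.
- robot.close_job(): hands the job in, once; it reports no verdict.
The state is a dict: "time": time; "joint_positions": joint angles; "qvel": joint speeds; "joint_torque": joint torques, N m; "tool_pos": TCP position; "ee_rot": TCP orientation; "wrist_force": force on the tool from outside, world axes, zero at the start; "wrist_torque": the same for the moment, N m; "width": finger opening in m.
Only numpy, scipy, OpenCV 4.12 (cv2) and the standard library are available. Lean on these libraries where they do the work, as an engineer would, in place of code of your own. Each camera call takes 0.05 s, during which the arm holds its last target.

## Working session

There is one attempt and no reset: what is moved stays moved. The work goes in short steps, Python scripts to look and compute and a tool call to move; the robot and the scene stay as the last step left them, time stands still between calls to the robot, and variables do not carry over. Pictures are saved under pics/ and viewed, and the job is handed in when it is done.

Besides the shell and the picture viewer there is one more tool, called after ">>>" in YAML: its name, and indented under it one key for each argument. servo_tool: Moves the arm, as the interface text tells. Its arguments: {"type":"object","properties":{"targets":{"type":"string"}},"required":["targets"]}

```bash
ls; mkdir -p pics; python3 - <<'E'
from bench import get_obs, vision, robot
import cv2, numpy as np
o=get_obs(); print(o)
for n in ("scene","top","wrist"):
    s=vision.snapshot(n); cv2.imwrite(f"pics/{n}0.png",s["image"][:,:,::-1])
    print(n,s["mtx"].tolist(),{k:np.round(v,4).tolist() for k,v in s.items() if k not in("image","mtx")})
E
```

```text
pics
{'time': 0.0, 'joint_positions': array([-1.35009651e+00,  8.79547003e-02,  1.37225579e+00, -1.75241125e-05,
        1.68360410e+00, -1.03087227e-01]), 'qvel': array([ 1.47188514e-03,  6.37824222e-05, -3.08779054e-05, -5.04010815e-04,
        1.39512033e-04,  8.13129111e-04]), 'joint_torque': array([-5.12174938e-04, -3.40184355e+01, -3.02427328e+01,  7.20188697e-02,
        3.31098866e-02, -1.79133822e-04]), 'tool_pos': array([ 0.17486169, -0.52087673,  0.20430358]), 'ee_rot': array([-3.14138133e+00,  2.21193331e-03, -1.24701100e+00]), 'wrist_force': array([0.79161333, 0.09547164, 0.74437483]), 'wrist_torque': array([ 0.00039931, -0.01616742, -0.03101913]), 'width': 0.09400565732054726}
scene [[524.7921904065226, 0.0, 272.992100001443], [0.0, 524.7921904065226, 213.13810450970735], [0.0, 0.0, 1.0]] {'world_from_camera': [[-0.6088, 0.4705, -0.6387, 1.3173], [0.7933, 0.3526, -0.4964, 0.6573], [-0.0084, -0.8089, -0.5879, 0.8593], [0.0, 0.0, 0.0, 1.0]]}
top [[416.27449780686163, 0.0, 278.09501628351313], [0.0, 416.27449780686163, 207.66044650307398], [0.0, 0.0, 1.0]] {'world_from_camera': [[-0.0129, -0.9962, 0.0865, 0.4007], [-0.9998, 0.0115, -0.0167, 0.0398], [0.0156, -0.0866, -0.9961, 1.2377], [0.0, 0.0, 0.0, 1.0]]}
wrist [[341.9275691666096, 0.0, 276.48030983832666], [0.0, 341.9275691666096, 209.12059880409197], [0.0, 0.0, 1.0]] {'T_tool_cam': [[1.0, 0.0007, -0.0005, 0.0003], [-0.0005, 0.9656, 0.2601, -0.0748], [0.0007, -0.2601, 0.9656, -0.1787], [0.0, 0.0, 0.0, 1.0]]}
```

View pics/scene0.png

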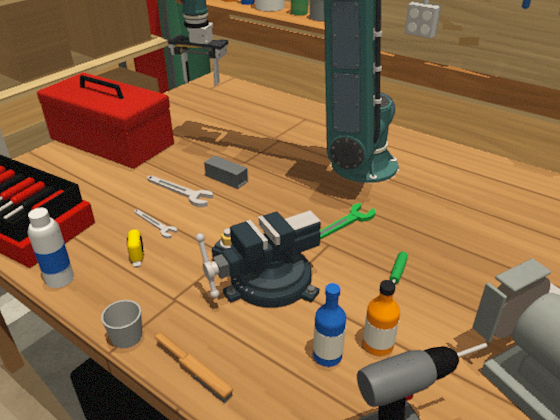

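View pics/top0.png

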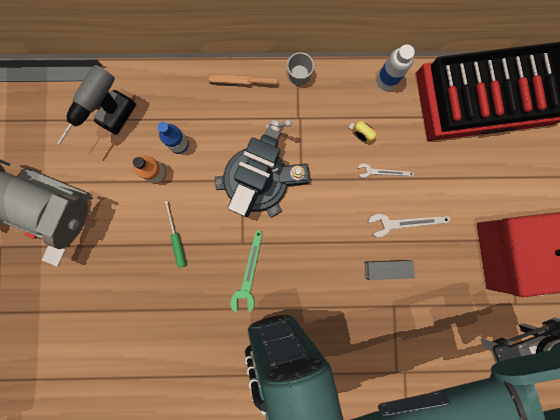

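View pics/wrist0.png

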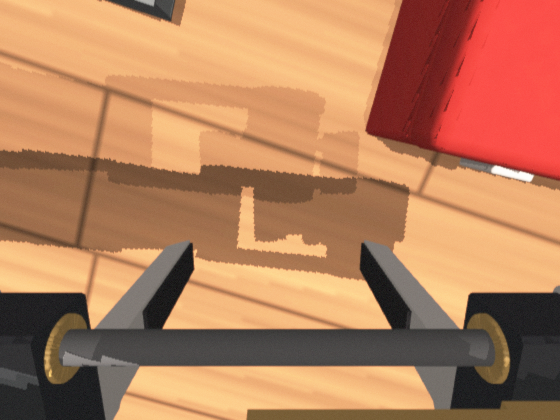

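```bash
cat > h.py <<'E'
import cv2, numpy as np
from bench import get_obs, vision, robot
from scipy.spatial.transform import Rotation as R
def cam(s,o=None):
    if "world_from_camera" in s: return s["mtx"],s["world_from_camera"]
    T=np.eye(4);T[:3,:3]=R.from_euler('xyz',o["ee_rot"]).as_matrix();T[:3,3]=o["tool_pos"]
    return s["mtx"],T@s["T_tool_cam"]
def w(K,T,u,v,z):
    d=T[:3,:3]@np.linalg.inv(K)@np.array([u,v,1.]);c=T[:3,3]
    return c+d*(z-c[2])/d[2]
def px(K,T,p):
    p=np.atleast_2d(p);q=(p-T[:3,3])@T[:3,:3];q=q@K.T
    return q[:,:2]/q[:,2:]
def shot(n,f,crop=None,k=1):
    o=get_obs();s=vision.snapshot(n);im=s["image"][:,:,::-1].copy()
    save(im,f,crop,k);return im,*cam(s,o),o
def save(im,f,crop=None,k=1):
    if crop: x0,y0,x1,y1=crop;im=im[y0:y1,x0:x1]
    cv2.imwrite("pics/"+f,cv2.resize(im,None,fx=k,fy=k,interpolation=cv2.INTER_CUBIC))
E
python3 - <<'E'
from h import *
im,K,T,o=shot("top","t1.png",(200,100,460,300),3)
for n,u,v,z in (("nut",298,173,.083),("axis?",255,178,.03),("wjaw",379,226,.014),("wend",448,219,.012)):
    print(n,w(K,T,u,v,z).round(4))
im,K,T,o=shot("scene","s1.png",(130,160,330,310),4)
E
```

```text
nut [ 0.5979 -0.0367  0.083 ]
axis? [0.5934 0.0861 0.03  ]
wjaw [ 0.4491 -0.2778  0.014 ]
wend [ 0.4675 -0.4846  0.012 ]
```

View pics/t1.png

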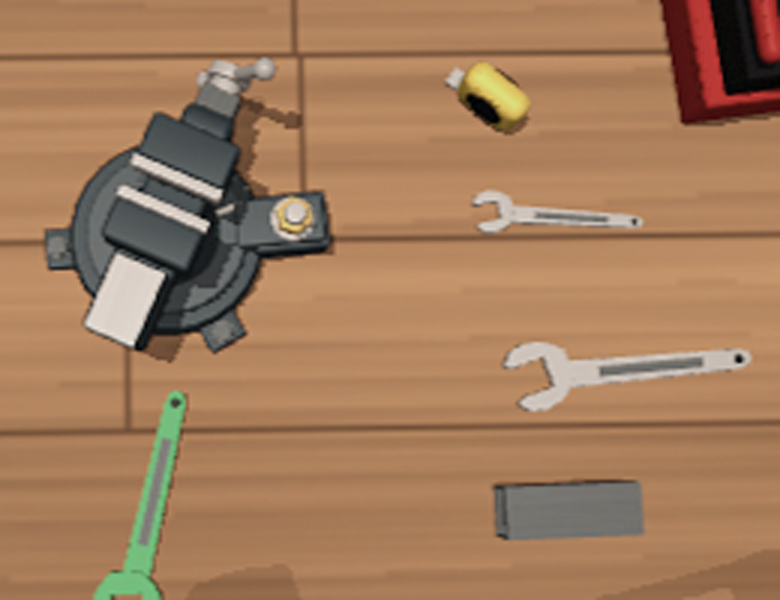

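View pics/s1.png

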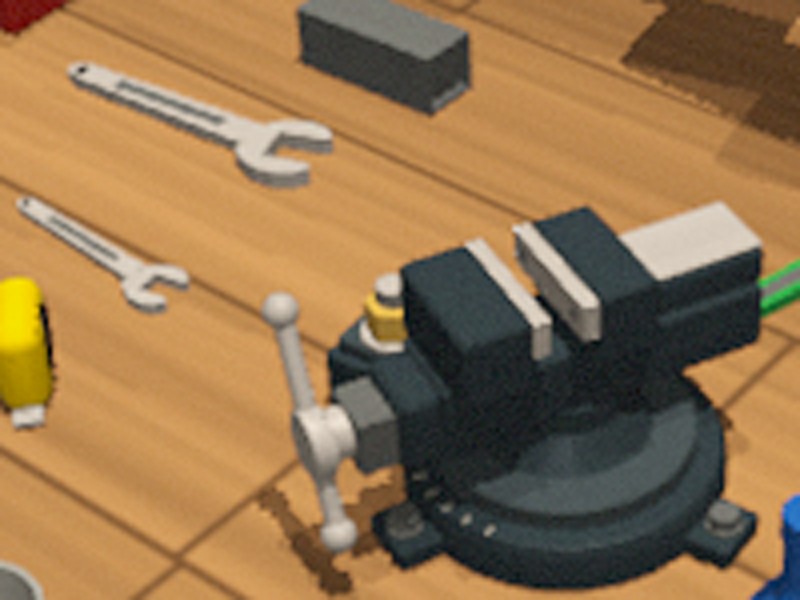

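```bash
cat >> h.py <<'E'
def vis(ax,ay,phi,sw,nut=None):
    """list of polylines world"""
    def tf(P,a): 
        P=np.array(P,float);c,s=np.cos(a),np.sin(a)
        return np.c_[ax+c*P[:,0]-s*P[:,1],ay+s*P[:,0]+c*P[:,1],P[:,2]]
    t=np.linspace(0,2*np.pi,73);L=[]
    L.append((tf(np.c_[.096*np.cos(t),.096*np.sin(t),0*t+.032],phi),(0,0,255)))
    L.append((tf([[-.028,-.07,.057],[-.028,-.157,.057],[.028,-.157,.057],[.028,-.07,.057]],phi),(0,0,255)))
    L.append((tf(np.c_[.010*np.cos(t),-.122+.010*np.sin(t),0*t+.095],phi),(255,0,0)))
    m=np.radians(-45);L.append((tf([[.083*np.cos(m),.083*np.sin(m),.032],[.096*np.cos(m),.096*np.sin(m),.032]],phi),(0,255,255)))
    b=phi+sw
    for x0,x1,hw,z in((-.119,-.045,.026,.145),(-.04,.082,.042,.162)):
        L.append((tf([[x0,-hw,z],[x1,-hw,z],[x1,hw,z],[x0,hw,z],[x0,-hw,z]],b),(0,255,0)))
    if nut is not None:
        h=.0173*np.array([[np.cos(a),np.sin(a)] for a in np.radians(np.arange(30,400,60))+nut])
        L.append((tf(np.c_[h[:,0],h[:,1]-.122*1,h[:,1]*0+.083],0) if 0 else np.c_[h+ (np.array([ax,ay])+.122*np.array([np.sin(phi),-np.cos(phi)])),h[:,:1]*0+.083],(255,0,255)))
    return L
def overlay(im,K,T,L,f,crop,k):
    x0,y0,x1,y1=crop;b=cv2.resize(im[y0:y1,x0:x1],None,fx=k,fy=k,interpolation=cv2.INTER_CUBIC)
    for P,c in L:
        q=(px(K,T,P)-[x0,y0]+.5)*k-.5
        cv2.polylines(b,[np.round(q).astype(int)],False,c,1,cv2.LINE_AA)
    cv2.imwrite("pics/"+f,b)
E
python3 - <<'E'
from h import *
for n,c,f in(("top",(210,110,320,230),6),("scene",(190,200,330,310),5)):
    im=cv2.imread(f"pics/{n}0.png");s=vision.snapshot(n);K,T=cam(s)
    overlay(im,K,T,vis(.5934,.0861,.037,-.46),f"ov_{n}.png",c,f if n=="scene" else 5)
E
```

```text
(no output)
```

View pics/ov_top.png

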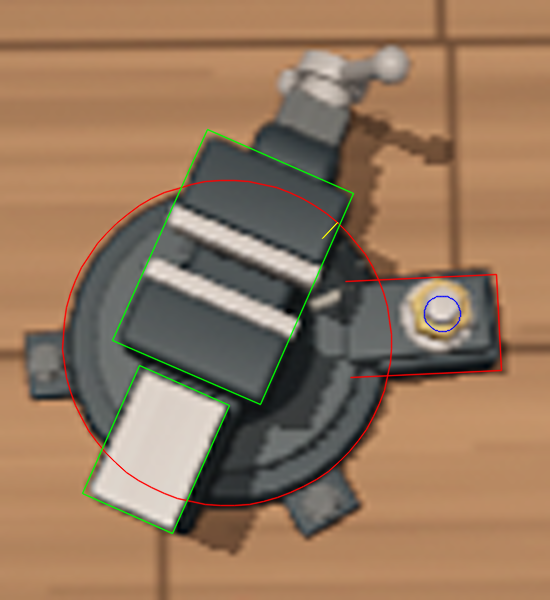

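View pics/ov_scene.png

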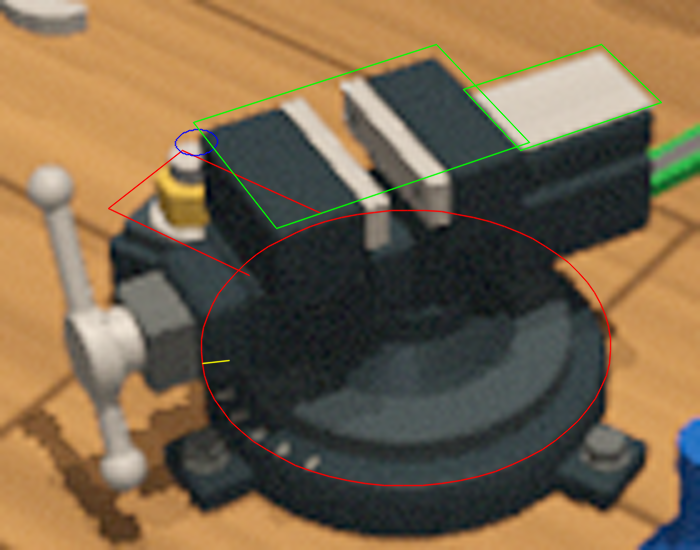

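```bash
cat >> h.py <<'E'
def go(pos,yaw,o=None):
    o=o or get_obs();Rc=R.from_euler('xyz',o["ee_rot"]);Rt=R.from_euler('xyz',[np.pi,0,yaw])
    d=Rc.inv().apply(np.array(pos)-o["tool_pos"])/.25;r=(Rc.inv()*Rt).as_rotvec()/np.pi
    return np.r_[d,r].round(4), "rows>=%.1f"%max(np.linalg.norm(d)*.25/.0417,np.linalg.norm(r)*180/7.16)
E
python3 -c "
from h import *
print(go([.4,-.25,.33],-1.45));print(go([.6,.06,.33],-1.571))"
```

```text
(array([-7.4270e-01, -1.1987e+00, -4.9870e-01, -0.0000e+00,  1.0000e-04,
        6.4600e-02]), 'rows>=9.0')
(array([-1.6637e+00, -2.3516e+00, -4.9820e-01, -0.0000e+00,  1.0000e-04,
        1.0310e-01]), 'rows>=17.5')
```

>>> servo_tool:
  targets: "1 -0.6 -0.85 -0.4 0 0 0.05;1 -0.6 -0.85 -0.4 0 0 0.05;1 -0.6 -0.85 -0.4 0 0 0.05;1 -0.6 -0.85 -0.4 0 0 0.05;1 -0.6 -0.85 -0.4 0 0 0.05;1 -0.6 -0.85 -0.4 0 0 0.05;1 -0.6 -0.85 -0.4 0 0 0.05"

```text
time: 0.93
tool_pos: [0.3302, -0.3092, 0.3076]
ee_rot: [-3.139, -0.002, -1.402]
wrist_force: [0.7, -0.5, -0.9]
width: 0.0938
```

```bash
python3 -c "
from h import *
print(get_obs()['tool_pos'],go([.6,.06,.33],-1.571))"
```

```text
[ 0.33021778 -0.30919458  0.30759157] (array([-1.2744e+00, -1.3120e+00, -8.9100e-02, -8.0000e-04, -6.0000e-04,
        5.3800e-02]), 'rows>=11.0')
```

>>> servo_tool:
  targets: "0 -0.9 -0.93 -0.07 0 0 0.05;0 -0.9 -0.93 -0.07 0 0 0.05;0 -0.9 -0.93 -0.07 0 0 0.05;0 -0.9 -0.93 -0.07 0 0 0.05;0 -0.9 -0.93 -0.07 0 0 0.05;0 -0.9 -0.93 -0.07 0 0 0.05;0 -0.9 -0.93 -0.07 0 0 0.05;0 -0.9 -0.93 -0.07 0 0 0.05;0 -0.9 -0.93 -0.07 0 0 0.05"

```text
time: 1.68
tool_pos: [0.5233, -0.0457, 0.3221]
ee_rot: [-3.141, 0.003, -1.553]
wrist_force: [-0.9, -0.0, -0.3]
width: 0.0376
```

```bash
python3 -c "
from h import *
im,K,T,o=shot('wrist','w1.png',None,1.4)
np.savez('w1.npz',im=im,K=K,T=T)
print(o['tool_pos'],go([.6,.06,.33],-1.571),o['qvel'].round(3))"
```

```text
[ 0.52331363 -0.04567374  0.32208938] (array([-4.286e-01, -3.193e-01, -3.130e-02,  4.000e-04,  2.000e-04,
        5.000e-03]), 'rows>=3.2') [-0.084 -0.037  0.041 -0.082  0.031 -0.078]
```

View pics/w1.png

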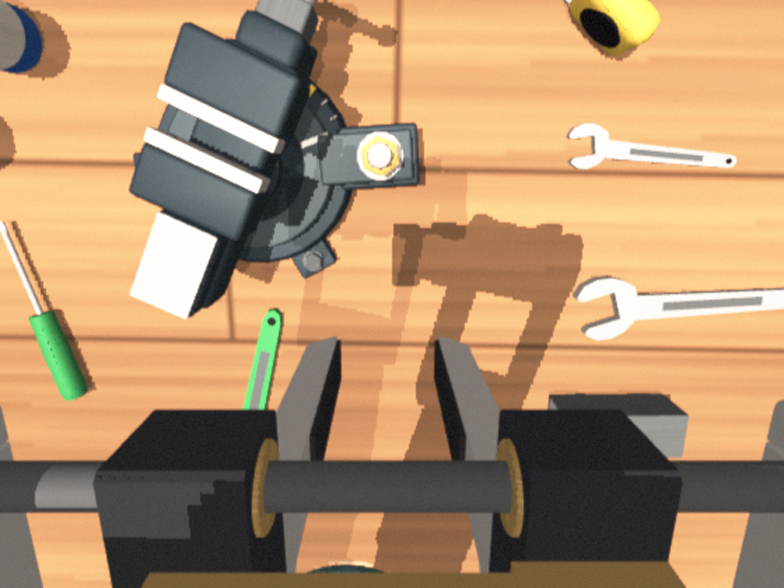

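```bash
python3 - <<'E'
from h import *
d=np.load('w1.npz');im,K,T=d['im'],d['K'],d['T']
overlay(im,K,T,vis(.5934,.0861,.037,-.46),"ow1.png",(90,0,310,240),3)
save(im,"nutz.png",(225,40,315,160),6)
E
```

```text
(no output)
```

View pics/ow1.png

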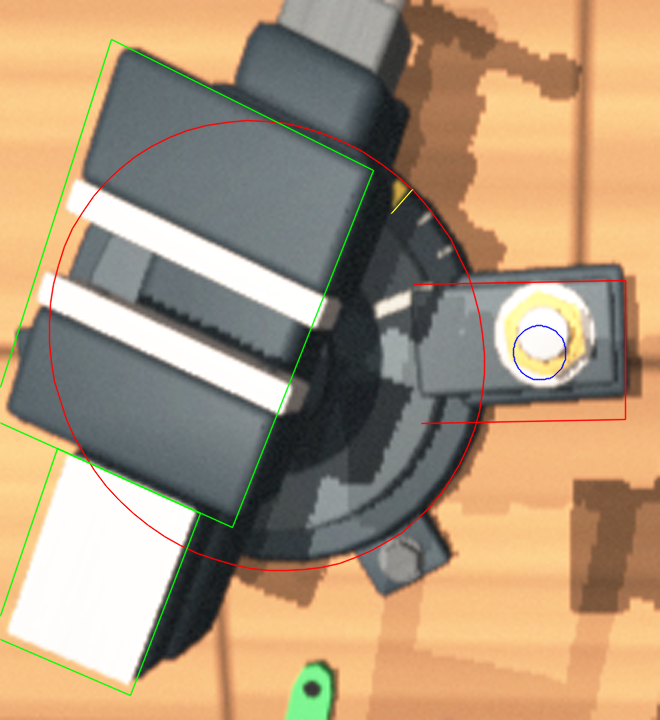

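View pics/nutz.png

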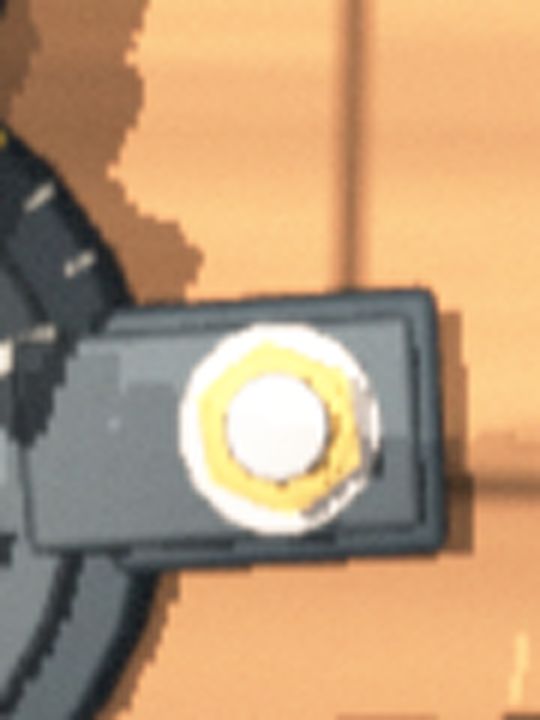

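```bash
cat > fit.py <<'E'
from h import *
from scipy.optimize import least_squares
d=np.load('w1.npz');C={'w':(d['K'],d['T'])}
for n in("top","scene"): C[n[0]]=cam(vision.snapshot(n))
an=[(-.045,.026),(-.045,-.026),(-.119,-.026),(-.119,.026)]
ob=[('w','stud',271.2,111.2),('w','ym',223.7,64),('w','wl',221,101.3)]
ob+=[('w',i,*p) for i,p in enumerate([(110,151.7),(156,170.7),(134,228),(92.7,210.7)])]
ob+=[('t','stud',298.2,171.6),('t','wl',275,169.6)]+[('t',i,a/5+210,b/5+110) for i,(a,b) in enumerate([(140,366),(228,405),(173,532),(84,493)])]
ob+=[('s','stud',227.6,230)]+[('s',i,a/5+190,b/5+200) for i,(a,b) in enumerate([(468,88),(528,150),(657,100),(600,50)])]
def pt(k,p):
    ax,ay,phi,sw,zt=p
    if k=='stud': l=(0,-.122);z=.095;a=phi
    elif k=='ym': l=(.087*.7071,-.087*.7071);z=.032;a=phi
    elif k=='wl': l=(.074*.7071,-.074*.7071);z=zt;a=phi+sw
    else: l=an[k];z=.145;a=phi+sw
    c,s=np.cos(a),np.sin(a);return [ax+c*l[0]-s*l[1],ay+s*l[0]+c*l[1],z]
def res(p,full=False):
    off={'w':p[5:7],'t':p[7:9],'s':p[9:11]}
    r=[px(*C[v],pt(k,p))[0]+off[v]-[a,b] for v,k,a,b in ob]
    return np.array(r) if full else np.r_[np.ravel(r),np.array(p[5:])*.7,(p[4]-.04)/.01]
s=least_squares(res,[.5934,.0861,.037,-.46,.04]+[0]*6,loss='soft_l1')
print(s.x.round(4))
for o,r in zip(ob,res(s.x,True)): print(o[:2],r.round(1))
E
python3 fit.py
```

```text
Traceback (most recent call last):
  File "fit.py", line 21, in <module>
    s=least_squares(res,[.5934,.0861,.037,-.46,.04]+[0]*6,loss='soft_l1')
  File "fit.py", line 19, in res
    r=[px(*C[v],pt(k,p))[0]+off[v]-[a,b] for v,k,a,b in ob]
                ~~^^^^^
  File "fit.py", line 11, in pt
    ax,ay,phi,sw,zt=p
    ^^^^^^^^^^^^^^^
ValueError: too many values to unpack (expected 5)
```

```bash
sed -i 's/sw,zt=p$/sw,zt=p[:5]/' fit.py; python3 fit.py
```

```text
[ 0.5932  0.0845  0.0855 -0.5141  0.0428  0.2447 -0.5126 -0.1476  0.6192
  0.4938  0.7037]
('w', 'stud') [-0.4  0.3]
('w', 'ym') [-2.6  1.6]
('w', 'wl') [ 9.9 -2.5]
('w', 0) [ 0.3 -3. ]
('w', 1) [ 1.7 -0.3]
('w', 2) [0.1 2.8]
('w', 3) [-4.2  0.3]
('t', 'stud') [ 0.  -0.7]
('t', 'wl') [ 4.  -0.6]
('t', 0) [-0.2  0.1]
('t', 1) [0.1 0.2]
('t', 2) [-0.4  0.4]
('t', 3) [-0.6  0.2]
('s', 'stud') [-0.2 -0.3]
('s', 0) [ 9.9 12.4]
('s', 1) [-13.3 -12.2]
('s', 2) [-11.5 -11.1]
('s', 3) [11.8 10.5]
```

```bash
sed -i "s/\[(468,88),(528,150),(657,100),(600,50)\]/[(528,150),(468,88),(600,50),(657,100)]/; s/l=(.074\*.7071,-.074\*.7071)/l=(p[11]*.7071,-p[11]*.7071)/; s/\[0\]\*6,/[0]*6+[.07],/; s/p\[5:\])\*.7/p[5:11])*.7/" fit.py; python3 fit.py
```

```text
[ 0.5936  0.0852  0.0807 -0.5025  0.0445  0.8007 -0.7946  0.1614  0.4685
  0.8585  0.6438  0.061 ]
('w', 'stud') [-0.4  0.2]
('w', 'ym') [-2.3  1.2]
('w', 'wl') [0.1 0. ]
('w', 0) [ 0.3 -3.4]
('w', 1) [ 1.9 -1. ]
('w', 2) [0.7 2.3]
('w', 3) [-3.6  0.1]
('t', 'stud') [ 0.1 -0.8]
('t', 'wl') [-0.1  0.4]
('t', 0) [-0.1 -0.1]
('t', 1) [ 0.3 -0.1]
('t', 2) [0.  0.1]
('t', 3) [-0.3  0.1]
('s', 'stud') [ 0.4 -0.3]
('s', 0) [-1.6  0.1]
('s', 1) [-1.   0.3]
('s', 2) [ 0.2 -1.2]
('s', 3) [0.8 0.4]
```

```bash
python3 - <<'E'
from h import *
A=np.array([.5936,.0852]);phi=.082
def b(a,x,y): return A+[np.cos(a)*x-np.sin(a)*y,np.sin(a)*x+np.cos(a)*y]
s=b(-.42,-.105,.080);e=b(phi,-.105,.0425);print(s,e)
print(go([*s,.25],-1.571+phi));print(go([*s,.09],-1.571+phi))
E
```

```text
[0.5303465  0.20106196] [0.48547172 0.11895684]
(array([-1.014e+00, -4.830e-02,  2.927e-01, -1.000e-04, -1.000e-04,
       -2.380e-02]), 'rows>=6.3')
(array([-1.0143e+00, -4.8000e-02,  9.3270e-01, -1.0000e-04, -1.0000e-04,
       -2.3800e-02]), 'rows>=8.3')
```

>>> servo_tool:
  targets: "0 -1 0.05 0.2 0 0 -0.024;0 -1 0.05 0.2 0 0 -0.024;0 -1 0.05 0.2 0 0 -0.024;0 -1 0.05 0.2 0 0 -0.024;0 -1 0.05 0.2 0 0 -0.024;0 -1 0.05 0.2 0 0 -0.024;0 -1 0.05 0.6 0 0 -0.024;0 -1 0.05 0.93 0 0 -0.024;0 -1 0.05 0.93 0 0 -0.024;0 -1 0.05 0.93 0 0 -0.024;0 -1 0.05 0.93 0 0 -0.024"

```text
time: 2.95
tool_pos: [0.5018, 0.1966, 0.0839]
ee_rot: [3.132, -0.002, -1.487]
wrist_force: [-0.8, -1.1, -0.3]
width: 0.0007
```

```bash
python3 - <<'E'
from h import *
print(go([.51,.19,.09],-1.489));print(go([.487,.119,.09],-1.489))
shot("top","t2.png",(200,100,340,240),5)
E
```

```text
(array([ 0.0289, -0.0301, -0.0246,  0.0032, -0.0007,  0.0005]), 'rows>=0.3')
(array([ 0.3043,  0.0852, -0.0229,  0.0032, -0.0007,  0.0005]), 'rows>=1.9')
```

View pics/t2.png

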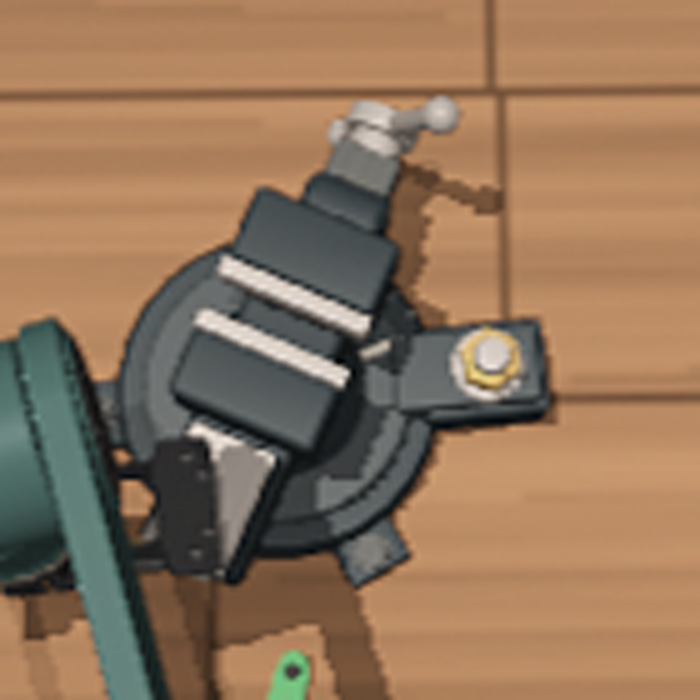

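>>> servo_tool:
  targets: "0 0.05 0.02 -0.02 0 0 0;0 0.09 0.03 -0.02 0 0 0;0 0.13 0.04 -0.02 0 0 0;0 0.17 0.05 -0.02 0 0 0;0 0.21 0.06 -0.02 0 0 0;0 0.25 0.07 -0.02 0 0 0;0 0.28 0.08 -0.02 0 0 0;0 0.29 0.085 -0.02 0 0 0;0 0.29 0.085 -0.02 0 0 0"

```text
time: 3.75
tool_pos: [0.4861, 0.1285, 0.0975]
ee_rot: [3.135, 0.011, -1.485]
wrist_force: [-12.3, 11.7, 1.1]
width: 0.0004
```

```bash
python3 - <<'E'
from h import *
print(go([.487,.119,.09],-1.489))
shot("top","t3.png",(200,100,340,240),5)
im,K,T,o=shot('wrist','w3.png',None,1.4)
E
```

```text
(array([ 0.0387, -0.0004,  0.0294,  0.0021,  0.0035,  0.0012]), 'rows>=0.3')
```

View pics/t3.png

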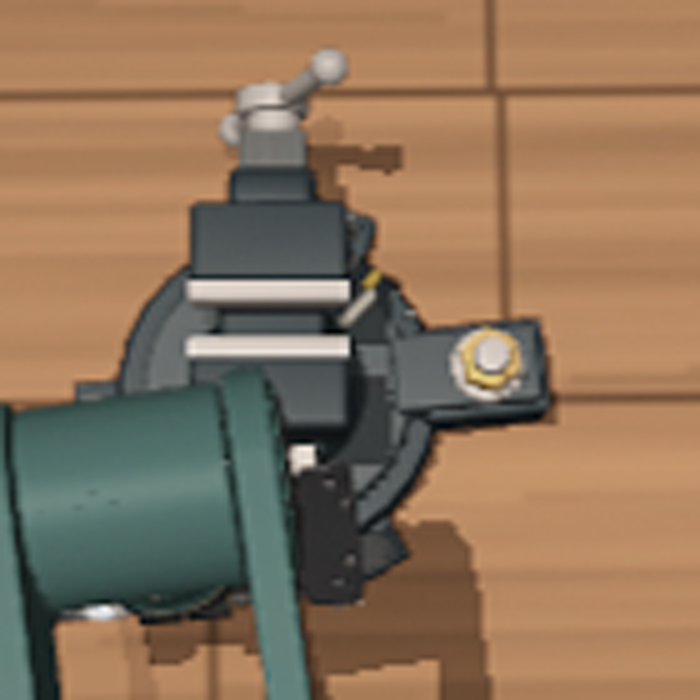

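View pics/w3.png

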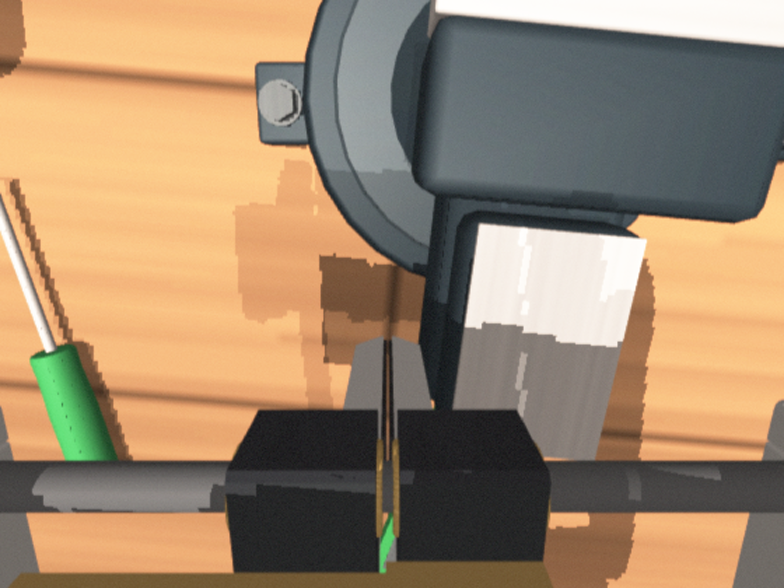

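>>> servo_tool:
  targets: "0 0.015 0 0.01 0 0 0;0 0.03 0 0.01 0 0 0;0 0.043 0 0.01 0 0 0;0 0.043 0 0.01 0 0 0"

```text
time: 4.18
tool_pos: [0.4889, 0.1174, 0.0961]
ee_rot: [3.139, 0.01, -1.486]
wrist_force: [-10.7, 11.9, 4.7]
width: 0.0005
```

```bash
python3 - <<'E'
from h import *
print(get_obs()['tool_pos'])
im,K,T,o=shot("top","t4.png",(200,100,340,240),5)
overlay(im,K,T,vis(.5936,.0852,.082,-.0),"ot4.png",(230,120,310,200),8)
E
```

```text
[0.4889104  0.11739995 0.09607393]
```

View pics/ot4.png

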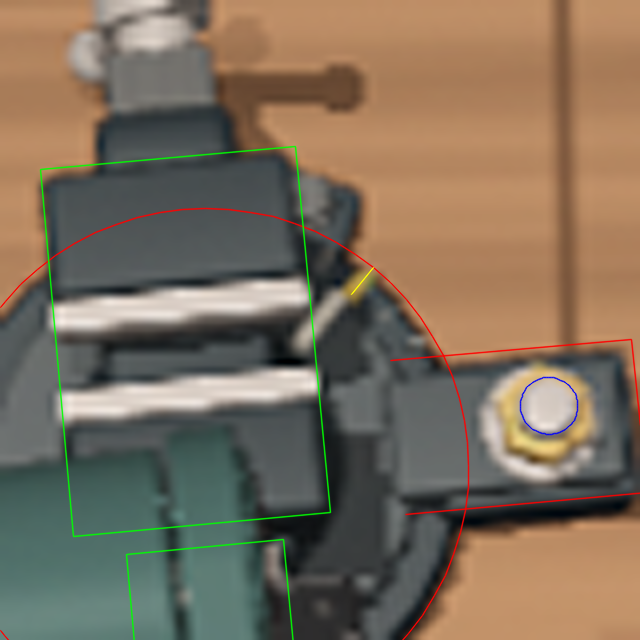

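>>> servo_tool:
  targets: "0 -0.12 0 0 0 0 0;0 -0.12 0 -0.3 0 0 0;0 -0.12 0 -0.6 0 0 0;0 -0.12 0 -0.6 0 0 0"

```text
time: 4.57
tool_pos: [0.4892, 0.1429, 0.2224]
ee_rot: [-3.137, -0.0, -1.486]
wrist_force: [0.9, 0.3, -0.1]
width: 0.0003
```

```bash
python3 - <<'E'
from h import *
print(get_obs()['tool_pos'])
print(go([.6036,-.0364,.23],.45))
E
```

```text
[0.48922212 0.14286602 0.2224285 ]
(array([ 0.7531, -0.3956, -0.0284, -0.0009, -0.0014, -0.6164]), 'rows>=15.5')
```

>>> servo_tool:
  targets: "1 0.7 -0.36 -0.03 0 0 -0.6;1 0.7 -0.36 -0.03 0 0 -0.6;1 0.7 -0.36 -0.03 0 0 -0.6;1 0.7 -0.36 -0.03 0 0 -0.6;1 0.7 -0.36 -0.03 0 0 -0.6;1 0.7 -0.36 -0.03 0 0 -0.6;1 0.7 -0.36 -0.03 0 0 -0.6;1 0.7 -0.36 -0.03 0 0 -0.6;1 0.7 -0.36 -0.03 0 0 -0.6;1 0.7 -0.36 -0.03 0 0 -0.6;1 0.7 -0.36 -0.03 0 0 -0.6;1 0.7 -0.36 -0.03 0 0 -0.6"

```text
time: 5.57
tool_pos: [0.5942, -0.0248, 0.2297]
ee_rot: [3.14, -0.007, -0.005]
wrist_force: [-0.6, -0.1, -0.0]
width: 0.077
```

```bash
python3 - <<'E'
from h import *
print(go([.6036,-.0364,.23],.45))
E
```

```text
(array([ 0.0377,  0.0462, -0.0008,  0.0009, -0.002 , -0.1449]), 'rows>=3.6')
```

>>> servo_tool:
  targets: "1 0.038 0.046 0 0 0 -0.14;1 0.038 0.046 0 0 0 -0.14;1 0.038 0.046 0 0 0 -0.14;1 0.038 0.046 0 0 0 -0.14;1 0.038 0.046 0 0 0 -0.14"

```text
time: 5.98
tool_pos: [0.6036, -0.0363, 0.2294]
ee_rot: [3.138, -0.005, 0.429]
wrist_force: [-0.4, -0.5, 0.1]
width: 0.0937
```

```bash
python3 - <<'E'
from h import *
print(get_obs()['tool_pos'],get_obs()['ee_rot'])
im,K,T,o=shot("wrist","w5.png",None,1.4)
np.savez('w5.npz',im=im,K=K,T=T)
c=px(K,T,[.6036,-.0364,.083])[0].astype(int);print(c)
x,y=c;x=max(x,60);overlay(im,K,T,vis(.5936,.0852,.082,0,.5),"ow5.png",(x-60,y-60,x+60,y+60),6)
save(im,"w5z.png",(x-40,y-40,x+40,y+40),8)
E
```

```text
[ 0.60357668 -0.03633729  0.22944088] [ 3.13767479 -0.00507323  0.42927385]
[276 196]
```

View pics/w5.png

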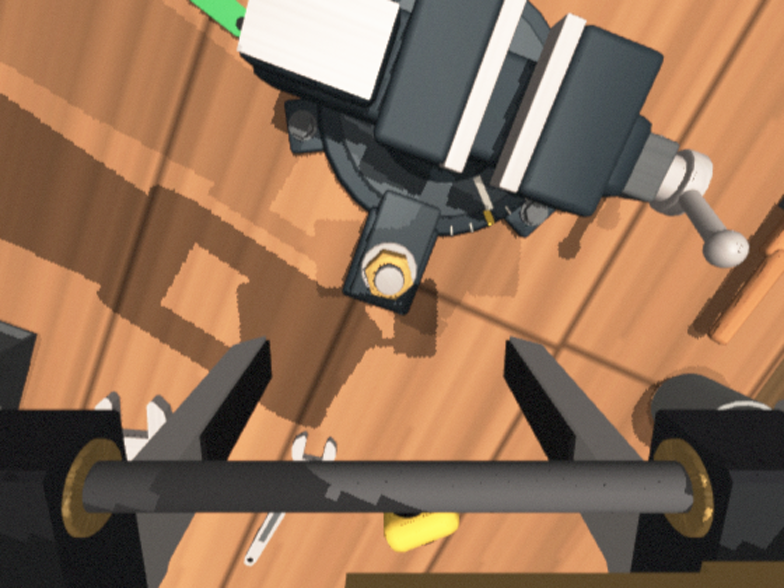

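View pics/ow5.png

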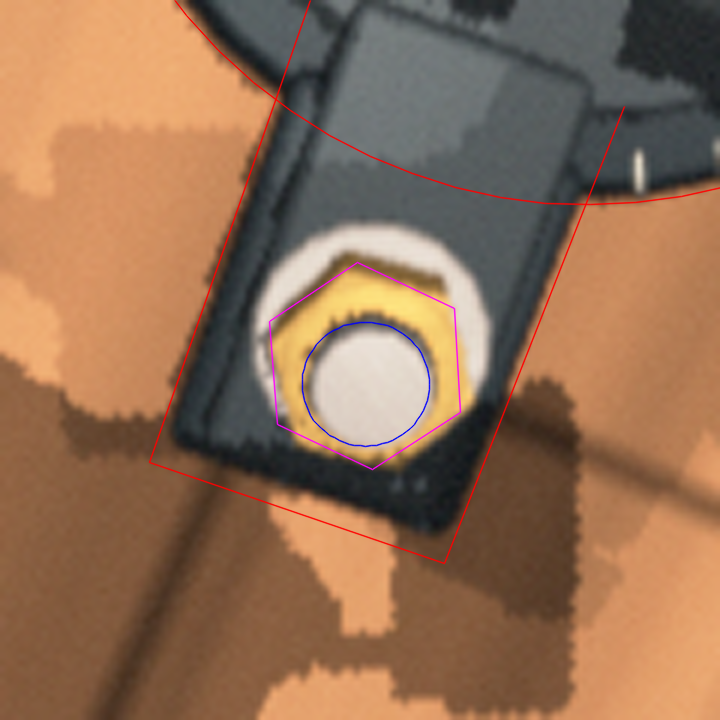

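View pics/w5z.png

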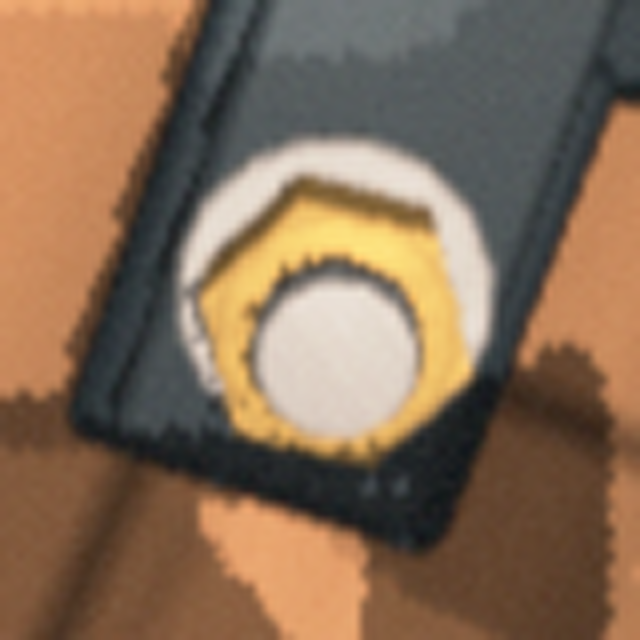

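```bash
python3 - <<'E'
from h import *
print(go([.6036,-.0364,.072],.687))
E
```

```text
(array([-0.0034, -0.0008,  0.6281,  0.0013, -0.0013, -0.0828]), 'rows>=3.8')
```

>>> servo_tool:
  targets: "0.7 -0.002 0 0.2 0.001 -0.001 -0.083;0.7 -0.002 0 0.35 0.001 -0.001 -0.083;0.7 -0.002 0 0.5 0.001 -0.001 -0.083;0.7 -0.002 0 0.628 0.001 -0.001 -0.083;0.7 -0.002 0 0.628 0.001 -0.001 -0.083;0.7 -0.002 0 0.628 0.001 -0.001 -0.083;0 -0.002 0 0.628 0.001 -0.001 -0.083;0 -0.002 0 0.628 0.001 -0.001 -0.083;0 -0.002 0 0.628 0.001 -0.001 -0.083;0 -0.002 0 0.628 0.001 -0.001 -0.083;0 -0.002 0 0.628 0.001 -0.001 -0.083;0 -0.002 0 0.628 0.001 -0.001 -0.083"

```text
time: 7.03
tool_pos: [0.6037, -0.0343, 0.0696]
ee_rot: [-3.14, -0.0, 0.691]
wrist_force: [0.8, 0.6, 0.6]
width: 0.0296
```

```bash
python3 - <<'E'
from h import *
o=get_obs();print(o['wrist_force'],o['wrist_torque'],o['width'])
shot("wrist","w6.png")
print(go([.6036,-.0364,.072],-.1,o))
print(go([.6036,-.0364,.072],-.25,o))
E
```

```text
[0.75584808 0.5857987  0.55903657] [-0.09772331 -0.07694902 -0.04021346] 0.029598322255768163
(array([-5.700e-03,  6.100e-03, -9.400e-03, -6.000e-04,  2.000e-04,
        2.518e-01]), 'rows>=6.3')
(array([-5.700e-03,  6.100e-03, -9.400e-03, -6.000e-04,  2.000e-04,
        2.995e-01]), 'rows>=7.5')
```

View pics/w6.png

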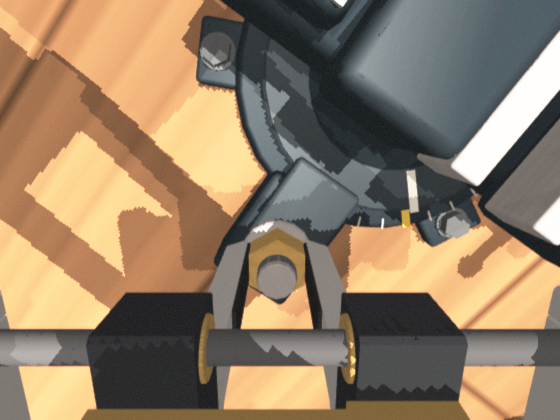

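>>> servo_tool:
  targets: "0 0 0.005 -0.005 0 0 0.036;0 0 0.005 -0.005 0 0 0.072;0 0 0.005 -0.005 0 0 0.108;0 0 0.005 -0.005 0 0 0.144;0 0 0.005 -0.005 0 0 0.18;0 0 0.005 -0.005 0 0 0.216;0 0 0.005 -0.005 0 0 0.245;0 0 0.005 -0.005 0 0 0.245;0 0 0.005 -0.005 0 0 0.245"

```text
time: 7.83
tool_pos: [0.6059, -0.0337, 0.0697]
ee_rot: [-3.137, -0.001, -0.078]
wrist_force: [6.2, 3.6, -3.5]
width: 0.0298
```

```bash
python3 - <<'E'
from h import *
o=get_obs();print(o['wrist_force'],o['wrist_torque'],o['width'],o['ee_rot'],o['joint_torque'])
print(go([.6036,-.0364,.072],-.25,o))
E
```

```text
[ 6.15315762  3.59768802 -3.51220463] [ 0.74141253 -1.35631916 -0.04983037] 0.02983140243985403 [-3.13727660e+00 -1.06312987e-03 -7.82191139e-02] [-2.56745875e+00 -4.18948317e+01 -2.74243659e+01 -1.60488211e+00
  1.99809216e+00 -1.17727506e-02]
(array([-0.0081,  0.0114, -0.0092, -0.0014, -0.0002,  0.0547]), 'rows>=1.4')
```

>>> servo_tool:
  targets: "0 0.004 -0.003 0 0 0 0.015;0 0.004 -0.003 0 0 0 0.03;0 0.004 -0.003 0 0 0 0.04;0 0.004 -0.003 0 0 0 0.04"

```text
time: 8.17
tool_pos: [0.6062, -0.0337, 0.0697]
ee_rot: [-3.139, 0.001, -0.204]
wrist_force: [5.2, 1.6, -1.8]
width: 0.0292
```

```bash
python3 - <<'E'
from h import *
o=get_obs();print(o['wrist_force'],o['wrist_torque'],o['width'],o['ee_rot'][2],o['joint_torque'][5])
E
```

```text
[ 5.20468182  1.63230551 -1.78751437] [ 0.54298955 -1.01006054  0.28842267] 0.02921490130009734 -0.20372868742320893 0.502130314707756
```

>>> servo_tool:
  targets: "0 0 0 0 0 0 0.008;0 0 0 0 0 0 0.015;0 0 0 0 0 0 0.015"

```text
time: 8.42
tool_pos: [0.6064, -0.0337, 0.0697]
ee_rot: [-3.139, 0.001, -0.25]
wrist_force: [5.3, 2.2, -2.4]
width: 0.0295
```

```bash
python3 - <<'E'
from h import *
o=get_obs();print(o['wrist_force'],o['wrist_torque'],o['width'],o['ee_rot'][2],o['joint_torque'][5])
E
```

```text
[ 5.28941141  2.23320039 -2.43216941] [ 0.44898834 -1.1202865   0.42250162] 0.02948795878883442 -0.25032055008174736 0.531176682561636
```

>>> servo_tool:
  targets: "0.7 0 0 0 0 0 0;0.7 0 0 0 0 0 0;0.7 0 0 0 0 0 0;0.7 0 0 -0.2 0 0 0;0.7 0 0 -0.4 0 0 0;0.7 0 0 -0.6 0 0 0;0.7 0 0 -0.6 0 0 0"

```text
time: 9.0
tool_pos: [0.6059, -0.0356, 0.2252]
ee_rot: [-3.142, -0.002, -0.252]
wrist_force: [1.6, -0.4, 0.3]
width: 0.0654
```

```bash
python3 - <<'E'
from h import *
im,K,T,o=shot("wrist","w7.png",None,1.4)
x,y=px(K,T,[.605,-.035,.083])[0].astype(int);overlay(im,K,T,vis(.595,.0866,.082,0,-.25),"ow7.png",(x-60,y-60,x+60,y+60),6)
print(o['tool_pos'],o['ee_rot'])
im,K,T,o=shot("top","t7.png",(360,140,480,260),6)
E
```

```text
[ 0.60592934 -0.03556038  0.22518952] [-3.14155870e+00 -1.74336371e-03 -2.51951295e-01]
```

View pics/w7.png

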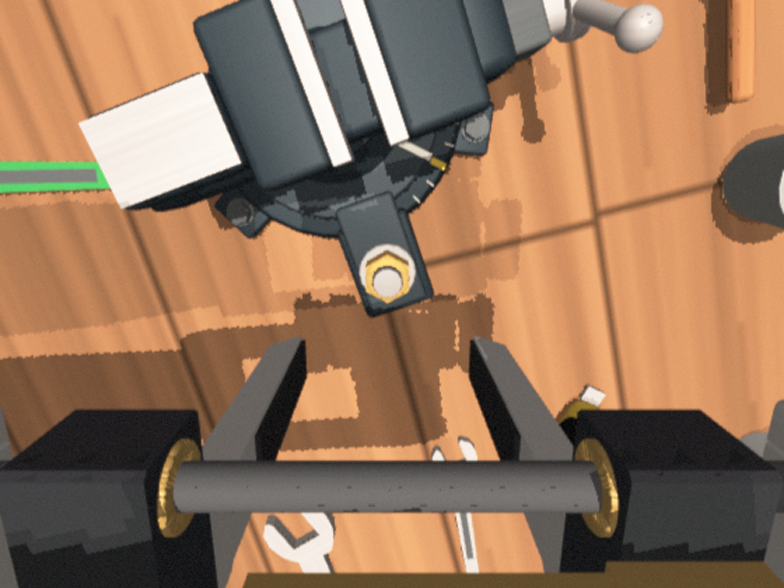

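View pics/ow7.png

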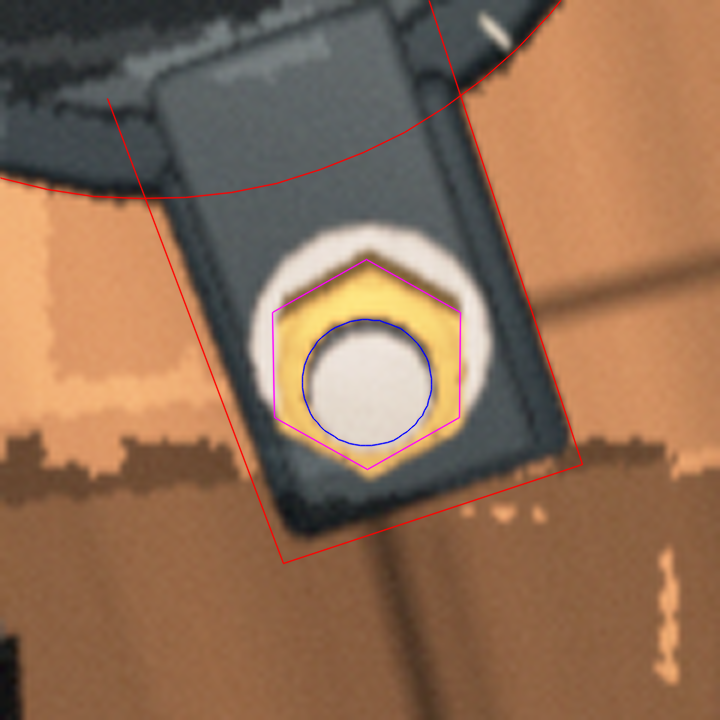

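View pics/t7.png

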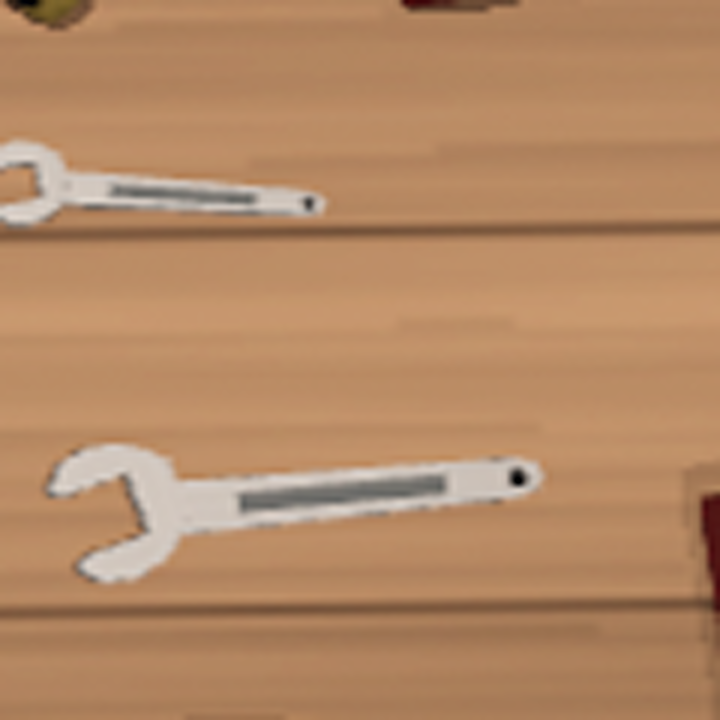

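```bash
python3 - <<'E'
from h import *
s=vision.snapshot("top");K,T=cam(s)
f=lambda a,b,z=.012:w(K,T,(a+.5)/6-.5+360,(b+.5)/6-.5+140,z)
e=f(542,474);h=f(518,478);s1=f(240,502);s2=f(445,483);t1=f(48,492,.014);t2=f(80,570,.014)
for p in(e,h,s1,s2,t1,t2):print(p.round(4))
d=h-s1;d/=np.linalg.norm(d);psi=np.arctan2(d[1],d[0]);print("psi",np.degrees(psi));print("origin",e-.22*d,"grip105",e-.115*d,"d",d)
x=psi-np.radians(165);print("tips mid",(t1+t2)/2,"pred",(e-.22*d)[:2]+.021*np.array([np.cos(x),np.sin(x)]))
E
```

```text
[ 0.4686 -0.4903  0.012 ]
[ 0.4668 -0.4783  0.012 ]
[ 0.4566 -0.3397  0.012 ]
[ 0.4647 -0.4419  0.012 ]
[ 0.4626 -0.2444  0.014 ]
[ 0.4241 -0.2589  0.014 ]
psi -85.79103420103102
origin [ 0.45247481 -0.2709397   0.012     ] grip105 [ 0.46018121 -0.37565651  0.012     ] d [ 0.07339426 -0.997303    0.        ]
tips mid [ 0.44331611 -0.25164546  0.014     ] pred [ 0.44556551 -0.25110887]
```

```bash
python3 - <<'E'
from h import *
print(go([.460,-.370,.18],.073))
E
```

```text
(array([-2.3360e-01,  1.4414e+00,  1.7270e-01,  1.0000e-04, -7.0000e-04,
       -1.0340e-01]), 'rows>=8.8')
```

>>> servo_tool:
  targets: "0.5 -0.16 0.95 0.05 0 0 -0.1;0.5 -0.16 0.95 0.05 0 0 -0.1;0.5 -0.16 0.95 0.05 0 0 -0.1;0.5 -0.16 0.95 0.05 0 0 -0.1;0.5 -0.16 0.95 0.05 0 0 -0.1;0.5 -0.16 0.95 0.05 0 0 -0.1;0.5 -0.16 0.95 0.05 0 0 -0.1"

```text
time: 9.73
tool_pos: [0.5027, -0.2604, 0.2037]
ee_rot: [-3.14, 0.011, 0.054]
wrist_force: [0.4, 0.3, -0.1]
width: 0.0473
```

```bash
python3 - <<'E'
from h import *
print(go([.460,-.370,.15],.073))
E
```

```text
(array([-0.192 ,  0.4288,  0.2163, -0.0005,  0.0036, -0.0059]), 'rows>=3.1')
```

>>> servo_tool:
  targets: "0.5 -0.18 0.4 0.21 0 0.003 -0.003;0.5 -0.18 0.4 0.21 0 0.003 -0.003;0.5 -0.18 0.4 0.21 0 0.003 -0.003;0.5 -0.18 0.4 0.21 0 0.003 -0.003;0.5 -0.18 0.4 0.21 0 0.003 -0.003;0.5 -0.18 0.4 0.21 0 0.003 -0.003"

```text
time: 10.23
tool_pos: [0.4681, -0.3566, 0.1536]
ee_rot: [-3.138, -0.004, 0.072]
wrist_force: [0.2, 0.2, -0.2]
width: 0.0469
```

```bash
python3 - <<'E'
from h import *
im,K,T,o=shot("wrist","w8.png",None,1.4)
np.savez('w8.npz',im=im,K=K,T=T)
print(o['tool_pos'],o['ee_rot'])
E
```

```text
[ 0.46808743 -0.35655514  0.15357196] [-3.13757604 -0.00368058  0.07201426]
```

View pics/w8.png

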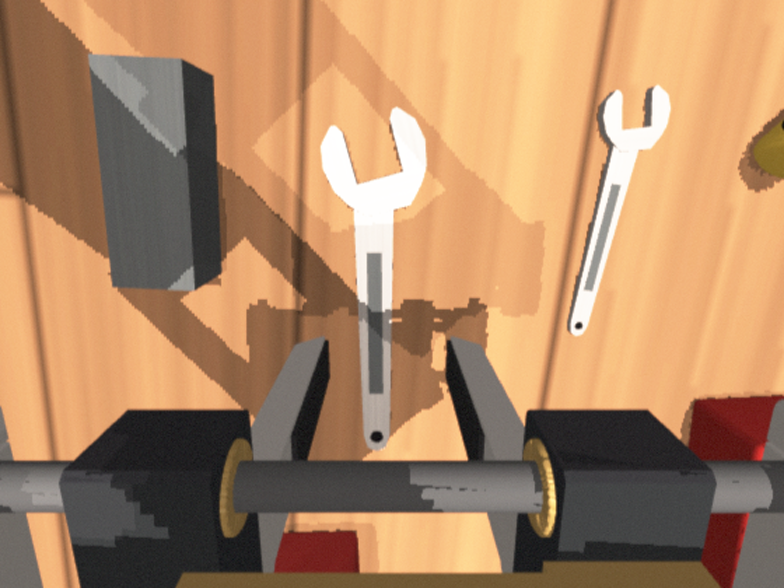

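```bash
python3 - <<'E'
from h import *
d=np.load('w8.npz');K,T=d['K'],d['T']
f=lambda a,b,z=.012:w(K,T,a/1.4,b/1.4,z)
e=f(377,449);h=f(376.5,436);s1=f(374.5,254);s2=f(376,393);t1=f(330,127,.014);t2=f(398,108,.014);n=f(372,183,.014)
for p in(e,h,s1,s2,t1,t2,n):print(p.round(4))
d=h-s1;d/=np.linalg.norm(d);psi=np.arctan2(d[1],d[0]);O=e-.22*d;print("psi",psi,"yaw",psi+np.pi/2,"origin",O,"grip105",e-.115*d)
x=psi-np.radians(165);X=np.array([np.cos(x),np.sin(x)]);print((t1+t2)/2,O[:2]+.021*X,n,O[:2]-.018*X)
g=O+.1*d;print(g,go([g[0],g[1],.06],psi+np.pi/2),go([g[0],g[1],.002],psi+np.pi/2))
E
```

```text
[ 0.47   -0.4896  0.012 ]
[ 0.4689 -0.4786  0.012 ]
[ 0.4583 -0.3404  0.012 ]
[ 0.4661 -0.4433  0.012 ]
[ 0.425  -0.2612  0.014 ]
[ 0.4668 -0.2468  0.014 ]
[ 0.4536 -0.2936  0.014 ]
psi -1.494098884740981 yaw 0.07669744205391549 origin [ 0.45313873 -0.27027871  0.012     ] grip105 [ 0.46118407 -0.37497003  0.012     ]
[ 0.44590341 -0.2540105   0.014     ] [ 0.44616527 -0.25047036] [ 0.45358968 -0.29361746  0.014     ] [ 0.45911598 -0.2872573 ]
[ 0.46080095 -0.36998473  0.012     ] (array([-0.0375,  0.0526,  0.3781, -0.0008, -0.0016, -0.0011]), 'rows>=2.3') (array([-0.0387,  0.0531,  0.6101, -0.0008, -0.0016, -0.0011]), 'rows>=3.7')
```

>>> servo_tool:
  targets: "0.5 -0.038 0.053 0.15 -0.001 -0.001 -0.001;0.5 -0.038 0.053 0.3 -0.001 -0.001 -0.001;0.5 -0.038 0.053 0.45 -0.001 -0.001 -0.001;0.5 -0.038 0.053 0.56 -0.001 -0.001 -0.001;0.5 -0.038 0.053 0.57 -0.001 -0.001 -0.001;0.5 -0.038 0.053 0.57 -0.001 -0.001 -0.001;0.5 -0.038 0.053 0.57 -0.001 -0.001 -0.001"

```text
time: 10.87
tool_pos: [0.4623, -0.3717, 0.0148]
ee_rot: [3.137, -0.005, 0.077]
wrist_force: [0.9, -0.5, 0.1]
width: 0.0469
```

```bash
python3 - <<'E'
from h import *
print(go([.4608,-.37,.004],.0767))
E
```

```text
(array([-0.0056, -0.0072,  0.0432,  0.0015, -0.0014,  0.    ]), 'rows>=0.3')
```

>>> servo_tool:
  targets: "0.5 -0.005 -0.005 0.035 0.001 -0.001 0;0.5 -0.005 -0.005 0.04 0.001 -0.001 0;0.5 -0.005 -0.005 0.04 0.001 -0.001 0;0.1 -0.005 -0.005 0.04 0.001 -0.001 0;0.1 -0.005 -0.005 0.04 0.001 -0.001 0;0 -0.005 -0.005 0.04 0.001 -0.001 0;0 -0.005 -0.005 0.04 0.001 -0.001 0"

```text
time: 11.45
tool_pos: [0.4595, -0.3705, 0.0028]
ee_rot: [-3.141, 0.0, 0.075]
wrist_force: [2.1, -0.5, -0.2]
width: 0.0237
```

```bash
python3 - <<'E'
from h import *
o=get_obs();print(o['wrist_force'],o['width'])
im,K,T,o=shot("wrist","w9.png",None,1.4)
E
```

```text
[ 2.06074398 -0.46250165 -0.16155728] 0.023714845708347986
```

View pics/w9.png

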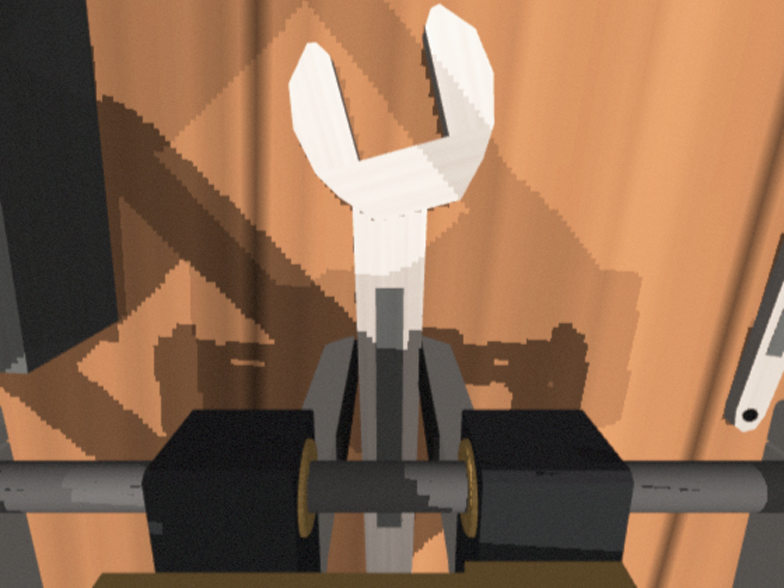

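>>> servo_tool:
  targets: "0 0 0 0 0 0 0;0 0 0 0 0 0 0;0 0 0 0 0 0 0;0 0 0 -0.05 0 0 0;0 0 0 -0.15 0 0 0;0 0 0 -0.25 0 0 0;0 0 0 -0.35 0 0 0;0 0 0 -0.42 0 0 0;0 0 0 -0.42 0 0 0"

```text
time: 12.25
tool_pos: [0.4608, -0.3721, 0.1125]
ee_rot: [3.137, -0.004, 0.075]
wrist_force: [-0.0, -1.5, -2.3]
width: 0.0219
```

```bash
python3 - <<'E'
from h import *
o=get_obs();print(o['wrist_force'],o['width'],o['tool_pos'],o['ee_rot'])
im,K,T,o=shot("wrist","w10.png",None,1.4)
im,K,T,o=shot("scene","s10.png",None,1.4)
s=vision.snapshot("wrist");print(s["T_tool_cam"])
E
```

```text
[-0.03747663 -1.49155226 -2.33427814] 0.02187806368742652 [ 0.46077269 -0.37212673  0.11253688] [ 3.13662157 -0.00364093  0.07529495]
[[ 9.99999796e-01  6.11496520e-04 -1.82766825e-04 -5.61218399e-04]
 [-5.43186631e-04  9.65794084e-01  2.59309647e-01 -7.50218762e-02]
 [ 3.35082065e-04 -2.59309495e-01  9.65794219e-01 -1.78700348e-01]
 [ 0.00000000e+00  0.00000000e+00  0.00000000e+00  1.00000000e+00]]
```

View pics/w10.png

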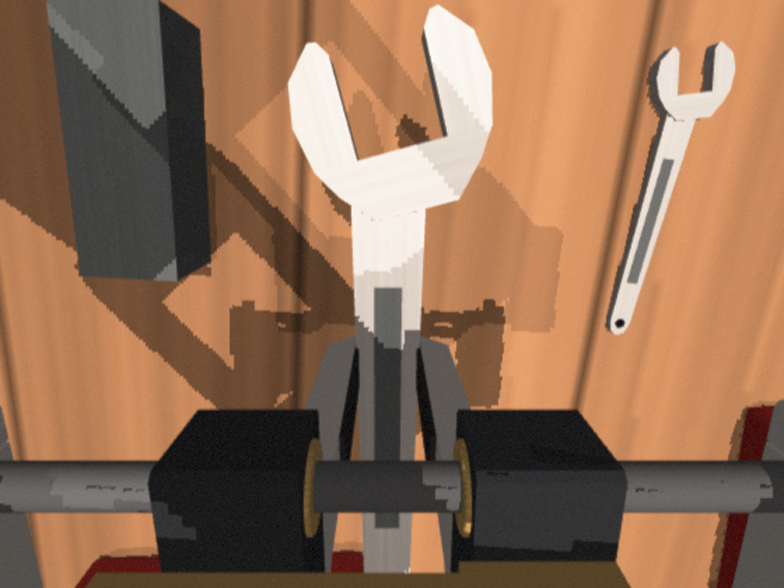

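View pics/s10.png

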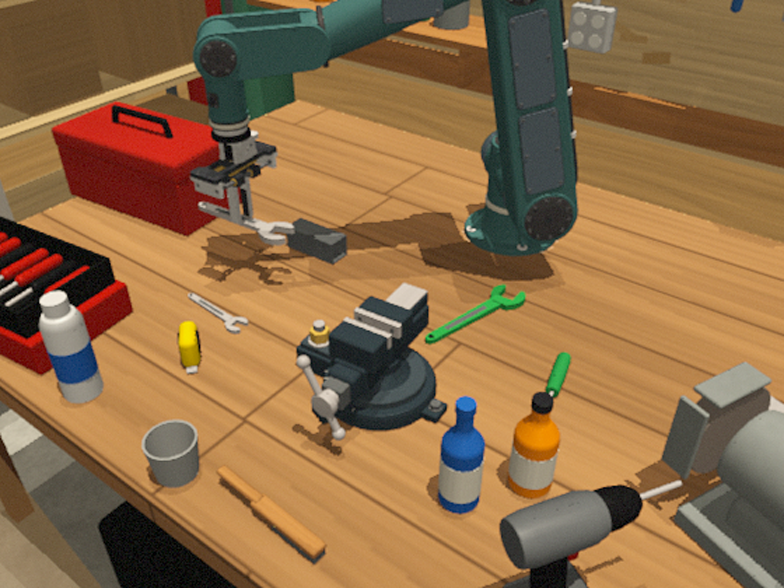

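```bash
cat >> h.py <<'E'
def tl(u,v,z,s):
    T=s["T_tool_cam"];return w(s["mtx"],T,u,v,z)
E
python3 - <<'E'
from h import *
s=vision.snapshot("wrist");z=-.0112
f=lambda a,b,zz=z:tl(a/1.4,b/1.4,zz,s)[:2]
n1,n2=f(358,160),f(446,136.5);t1,t2=f(315,42),f(438,5)
c1=f(334,62);c2=f(425,33)
print(n1,n2,t1,t2)
nm=(n1+n2)/2;print("gap",np.linalg.norm(n1-n2))
for a,b in((n1,c1),(n2,c2)): print("cheek dir",np.degrees(np.arctan2(*(b-a)[::-1])))
fl=n2-n1;print("floor dir +perp",np.degrees(np.arctan2(fl[1],fl[0]))-90)
print("tips mid",(t1+t2)/2,"floor mid",nm, np.linalg.norm((t1+t2)/2-nm))
# handle dir
h1=f(388,288,z+.002);h2=f(388,525,z+.002);print("slot",h1,h2)
E
```

```text
[-0.01042043 -0.07639638] [ 0.01900687 -0.08395545] [-0.02353003 -0.11250863] [ 0.01524375 -0.12300375]
gap 0.030382654496440814
cheek dir -103.43964093845324
cheek dir -103.79982507872046
floor dir +perp -104.40625919213069
tips mid [-0.00414314 -0.11775619] floor mid [ 0.00429322 -0.08017592] 0.03851557070445117
slot [-0.00025428 -0.03131639] [-0.00014636  0.07184927]
```

```bash
python3 - <<'E'
from h import *
print(go([.5427,-.1786,.12],-.511))
E
```

```text
(array([ 0.3947, -0.7356, -0.0583, -0.001 ,  0.0018,  0.1866]), 'rows>=5.0')
```

>>> servo_tool:
  targets: "0 0.05 -0.1 -0.06 0 0 0.02;0 0.15 -0.25 -0.06 0 0 0.06;0 0.25 -0.45 -0.06 -0.001 0.001 0.1;0 0.33 -0.6 -0.06 -0.001 0.002 0.14;0 0.39 -0.73 -0.06 -0.001 0.002 0.17;0 0.395 -0.735 -0.06 -0.001 0.002 0.187;0 0.395 -0.735 -0.06 -0.001 0.002 0.187;0 0.395 -0.735 -0.06 -0.001 0.002 0.187"

```text
time: 13.12
tool_pos: [0.543, -0.178, 0.1201]
ee_rot: [3.14, -0.001, -0.509]
wrist_force: [-0.4, -0.6, -3.3]
width: 0.0222
```

```bash
python3 - <<'E'
from h import *
im,K,T,o=shot("wrist","w11.png",None,1.4)
print(o['width'],o['tool_pos'],o['ee_rot'],go([.5427,-.1786,.069],-.511))
E
```

```text
0.02215974944084456 [ 0.54304934 -0.17799684  0.1200937 ] [ 3.13959948e+00 -6.96623593e-04 -5.08610277e-01] (array([-2.200e-03, -2.500e-03,  2.057e-01,  7.000e-04, -4.000e-04,
        2.000e-04]), 'rows>=1.2')
```

View pics/w11.png

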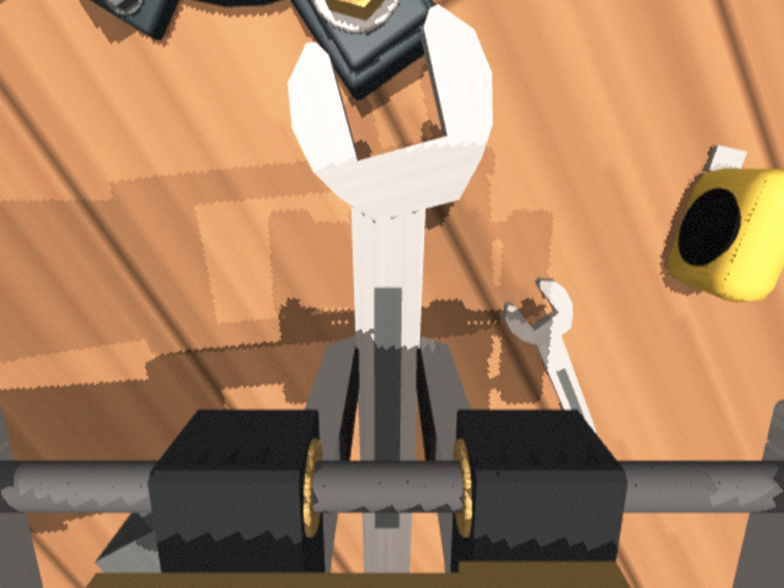

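>>> servo_tool:
  targets: "0 -0.002 -0.002 0.1 0 0 0;0 -0.002 -0.002 0.19 0 0 0;0 -0.002 -0.002 0.205 0 0 0;0 -0.002 -0.002 0.205 0 0 0;0 -0.002 -0.002 0.205 0 0 0"

```text
time: 13.58
tool_pos: [0.5436, -0.1803, 0.0713]
ee_rot: [3.14, -0.005, -0.514]
wrist_force: [0.3, 0.9, -2.5]
width: 0.0221
```

```bash
python3 - <<'E'
from h import *
im,K,T,o=shot("wrist","w12.png",None,1.4)
N=np.array([.6055,-.0355]);x=np.array([.247,.969]);t=np.array([.5575,-.1205])
print(o['tool_pos'],o['ee_rot'])
for b in(.04,.03,.0): print(b,go([*(t-b*x),.069],-.511,o))
L=vis(.595,.0866,.082,0,-.25)
overlay(im,K,T,L,"ow12.png",(190,0,370,130),4)
E
```

```text
[ 0.54362555 -0.18027328  0.07127194] [ 3.14046321 -0.00462695 -0.51360928]
0.04 (array([-0.0274, -0.0811,  0.0089,  0.0004, -0.0015, -0.0008]), 'rows>=0.5')
0.03 (array([-0.0379, -0.1197,  0.0088,  0.0004, -0.0015, -0.0008]), 'rows>=0.8')
0.0 (array([-0.0692, -0.2355,  0.0085,  0.0004, -0.0015, -0.0008]), 'rows>=1.5')
```

View pics/ow12.png

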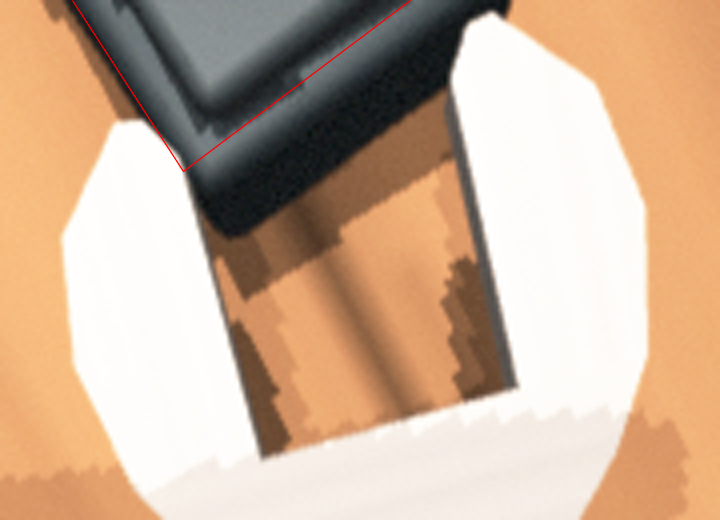

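>>> servo_tool:
  targets: "0 -0.015 -0.04 0.008 0 -0.001 0;0 -0.027 -0.08 0.008 0 -0.001 0;0 -0.027 -0.08 0.008 0 -0.001 0;0 -0.027 -0.08 0.008 0 -0.001 0"

```text
time: 13.97
tool_pos: [0.5485, -0.1576, 0.07]
ee_rot: [3.141, -0.003, -0.51]
wrist_force: [0.6, 1.0, -3.7]
width: 0.0219
```

```bash
python3 - <<'E'
from h import *
im,K,T,o=shot("wrist","w13.png",None,1.4)
t=np.array([.5575,-.1205])
x=np.array([.247,.969])
print(o['tool_pos'],o['ee_rot'],o['wrist_force'])
for b in(.02,.0): print(b,go([*(t-b*x),.069],-.511,o))
L=vis(.595,.0866,.082,0,-.25)
overlay(im,K,T,L,"ow13.png",(190,0,370,130),4)
E
```

```text
[ 0.54848791 -0.1576356   0.06995003] [ 3.14078488 -0.00329414 -0.51040673] [ 0.60748859  1.01261546 -3.72110901]
0.02 (array([-0.0205, -0.0699,  0.0037,  0.0003, -0.001 ,  0.0002]), 'rows>=0.4')
0.0 (array([-0.0411, -0.1472,  0.0035,  0.0003, -0.001 ,  0.0002]), 'rows>=0.9')
```

View pics/ow13.png

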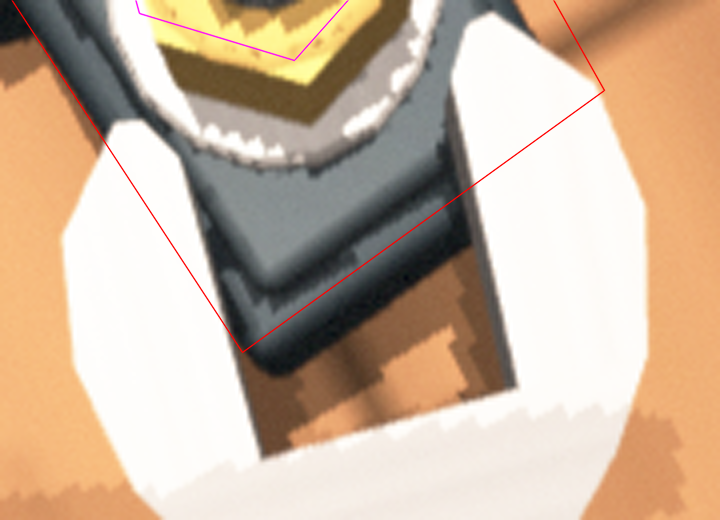

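>>> servo_tool:
  targets: "0 -0.01 -0.035 0.006 0 -0.001 0;0 -0.018 -0.065 0.006 0 -0.001 0;0 -0.025 -0.09 0.006 0 -0.001 0;0 -0.025 -0.09 0.006 0 -0.001 0;0 -0.025 -0.09 0.006 0 -0.001 0"

```text
time: 14.43
tool_pos: [0.5536, -0.1353, 0.0676]
ee_rot: [3.141, 0.001, -0.511]
wrist_force: [0.0, 0.2, -3.2]
width: 0.0223
```

```bash
python3 - <<'E'
from h import *
im,K,T,o=shot("wrist","w14.png",(190,0,370,130),4)
t=np.array([.5575,-.1205])
print(o['tool_pos'],o['ee_rot'],o['wrist_force'],o['wrist_torque'])
E
```

```text
[ 0.55363896 -0.13530569  0.06764126] [ 3.14051112e+00  1.04797506e-03 -5.11181891e-01] [ 0.03770474  0.22462921 -3.21726613] [-0.07729978 -0.02632662  0.00072586]
```

View pics/w14.png

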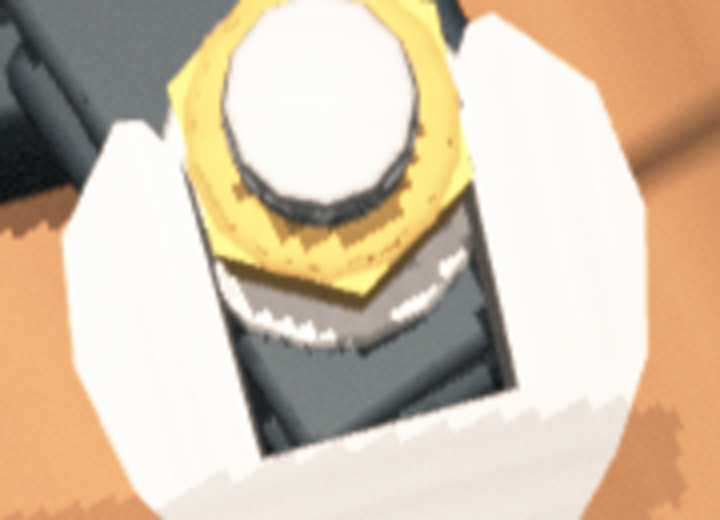

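>>> servo_tool:
  targets: "0 -0.008 -0.028 -0.003 0 0 0;0 -0.0145 -0.053 -0.003 0 0 0;0 -0.0145 -0.053 -0.003 0 0 0;0 -0.0145 -0.053 -0.003 0 0 0"

```text
time: 14.82
tool_pos: [0.557, -0.1221, 0.0685]
ee_rot: [3.141, 0.001, -0.512]
wrist_force: [0.2, -0.5, -4.0]
width: 0.0225
```

```bash
python3 - <<'E'
from h import *
im,K,T,o=shot("wrist","w15.png",(190,0,370,130),4)
print(o['tool_pos'],o['ee_rot'],o['wrist_force'],o['wrist_torque'])
s=vision.snapshot("wrist")
E
```

```text
[ 0.55697134 -0.12214824  0.06847768] [ 3.14067982e+00  9.50942141e-04 -5.11563354e-01] [ 0.18334216 -0.48699553 -3.96653002] [-0.09436218  0.01133097 -0.0204115 ]
```

View pics/w15.png

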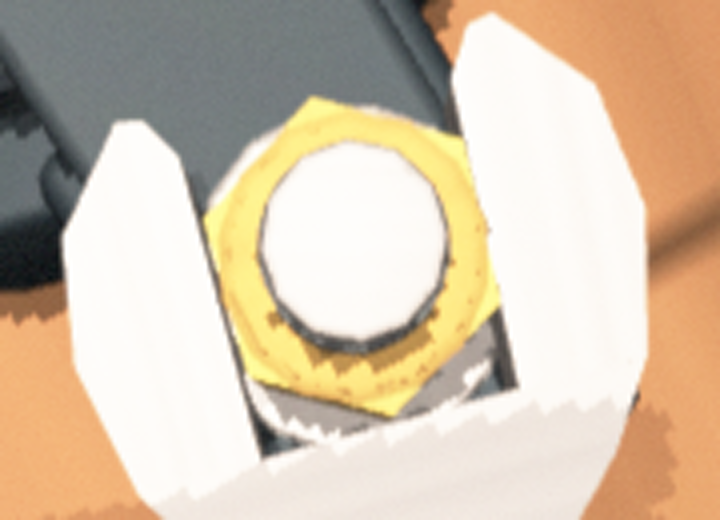

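```bash
cat >> h.py <<'E'
def arc(th,r=.0975):
    for a in th:
        t=np.radians(a);print("0 %.3f %.3f 0 0 0 %.4f"%(-r*np.sin(t)/.25,-r*(1-np.cos(t))/.25,a/180),end=";")
    print()
E
python3 -c "
from h import *
arc([3,7,11,15,19,23,27,30,30])"
```

```text
0 -0.020 -0.001 0 0 0 0.0167;0 -0.048 -0.003 0 0 0 0.0389;0 -0.074 -0.007 0 0 0 0.0611;0 -0.101 -0.013 0 0 0 0.0833;0 -0.127 -0.021 0 0 0 0.1056;0 -0.152 -0.031 0 0 0 0.1278;0 -0.177 -0.043 0 0 0 0.1500;0 -0.195 -0.052 0 0 0 0.1667;0 -0.195 -0.052 0 0 0 0.1667;
```

>>> servo_tool:
  targets: "0 -0.02 -0.001 0 0 0 0.0167;0 -0.048 -0.003 0 0 0 0.0389;0 -0.074 -0.007 0 0 0 0.0611;0 -0.101 -0.013 0 0 0 0.0833;0 -0.127 -0.021 0 0 0 0.1056;0 -0.152 -0.031 0 0 0 0.1278;0 -0.177 -0.043 0 0 0 0.15;0 -0.195 -0.052 0 0 0 0.1667;0 -0.195 -0.052 0 0 0 0.1667"

```text
time: 15.67
tool_pos: [0.5211, -0.0872, 0.0689]
ee_rot: [-3.142, -0.001, -1.036]
wrist_force: [2.3, -1.4, -5.2]
width: 0.022
```

```bash
python3 - <<'E'
from h import *
im,K,T,o=shot("wrist","w16.png",None,1.4)
print(o['tool_pos'],o['ee_rot'],o['wrist_force'],o['wrist_torque'],o['width'])
y=o['ee_rot'][2];print("N est",o['tool_pos'][:2]-.0975*np.array([np.sin(y),-np.cos(y)]), "vs", np.array([.55697,-.12215])-.0975*np.array([np.sin(-.5116),-np.cos(-.5116)]))
E
```

```text
[ 0.52114195 -0.08723152  0.06887039] [-3.14152628e+00 -1.09262563e-03 -1.03611423e+00] [ 2.31776465 -1.37505996 -5.21177464] [-0.19003898 -0.25306639  0.12520749] 0.02196687261937601
N est [ 0.60503394 -0.03754868] vs [ 0.60470337 -0.03713368]
```

View pics/w16.png

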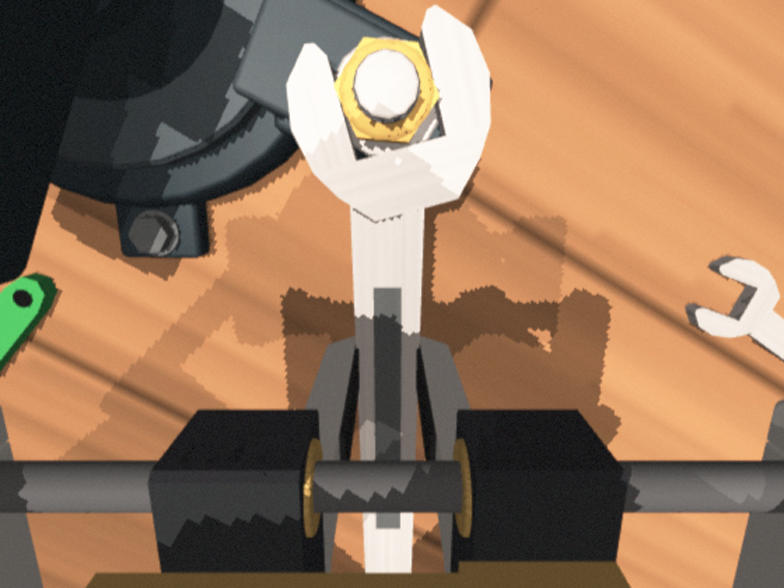

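```bash
python3 -c "
from h import *
arc([4,8,12,16,20,24,28,31,33,33])"
```

```text
0 -0.027 -0.001 0 0 0 0.0222;0 -0.054 -0.004 0 0 0 0.0444;0 -0.081 -0.009 0 0 0 0.0667;0 -0.107 -0.015 0 0 0 0.0889;0 -0.133 -0.024 0 0 0 0.1111;0 -0.159 -0.034 0 0 0 0.1333;0 -0.183 -0.046 0 0 0 0.1556;0 -0.201 -0.056 0 0 0 0.1722;0 -0.212 -0.063 0 0 0 0.1833;0 -0.212 -0.063 0 0 0 0.1833;
```

>>> servo_tool:
  targets: "0 -0.027 -0.001 0 0 0 0.0222;0 -0.054 -0.004 0 0 0 0.0444;0 -0.081 -0.009 0 0 0 0.0667;0 -0.107 -0.015 0 0 0 0.0889;0 -0.133 -0.024 0 0 0 0.1111;0 -0.159 -0.034 0 0 0 0.1333;0 -0.183 -0.046 0 0 0 0.1556;0 -0.201 -0.056 0 0 0 0.1722;0 -0.212 -0.063 0 0 0 0.1833;0 -0.212 -0.063 0 0 0 0.1833"

```text
time: 16.55
tool_pos: [0.5073, -0.0338, 0.0685]
ee_rot: [3.14, -0.001, -1.61]
wrist_force: [-0.8, -1.6, -4.1]
width: 0.0223
```

```bash
python3 - <<'E'
from h import *
im,K,T,o=shot("wrist","w17.png",None,1.4)
print(o['tool_pos'],o['ee_rot'],o['wrist_force'],o['wrist_torque'],o['width'])
save(im,"w17z.png",(190,0,370,130),4)
L=vis(.5946,.0844,.082,0,-.18-1.047*1)
x,y=px(K,T,[.6046,-.0372,.083])[0].astype(int);print(x,y)
overlay(im,K,T,L,"ow17.png",(190,0,370,130),4)
E
```

```text
[ 0.50729932 -0.03378132  0.06852847] [ 3.14006566e+00 -7.77802676e-04 -1.61038203e+00] [-0.77070005 -1.62281653 -4.05163962] [-0.17569857  0.00993046  0.30219159] 0.02227923699998466
274 65
```

View pics/w17.png

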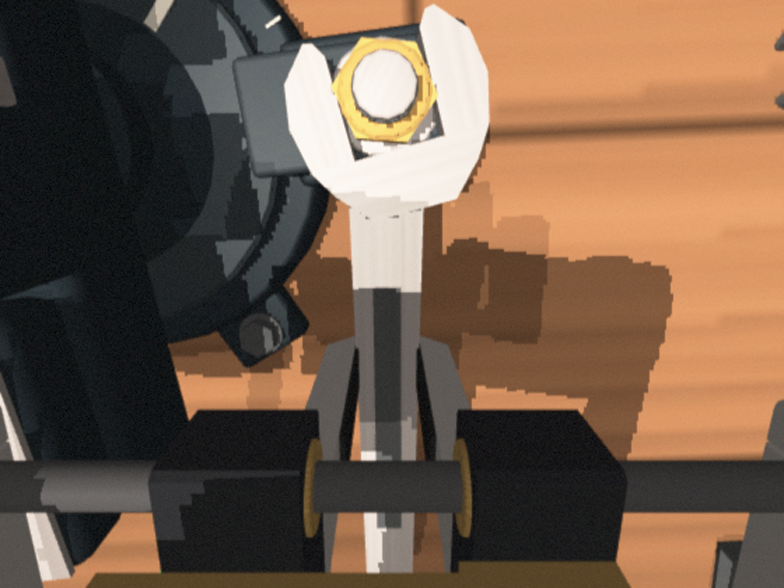

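View pics/ow17.png

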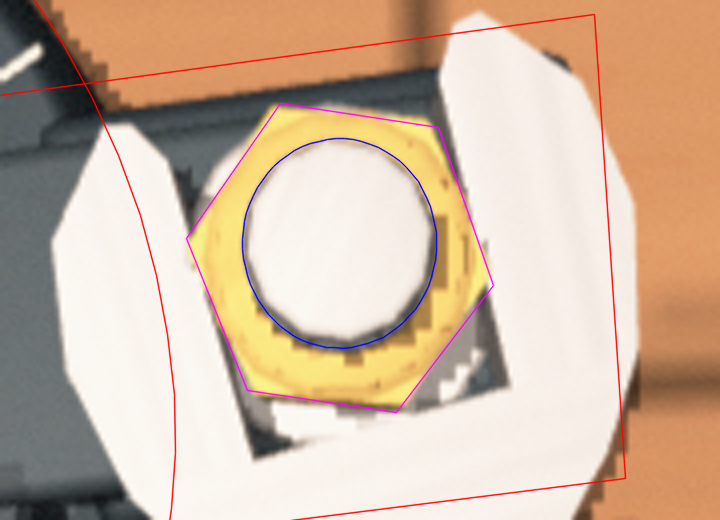

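>>> servo_tool:
  targets: "0 0.017 0 0 0 0 -0.014;0 0.034 -0.001 0 0 0 -0.028;0 0.034 -0.001 0 0 0 -0.028;0 0.034 -0.001 0 0 0 -0.028"

```text
time: 16.93
tool_pos: [0.5074, -0.042, 0.0685]
ee_rot: [3.141, 0.001, -1.524]
wrist_force: [1.8, 2.0, -3.7]
width: 0.0218
```

```bash
python3 - <<'E'
from h import *
im,K,T,o=shot("wrist","w18.png",(190,0,370,130),4)
print(o['tool_pos'],o['ee_rot'],o['wrist_force'],o['wrist_torque'],o['width'])
E
```

```text
[ 0.50740311 -0.04201743  0.06850215] [ 3.14069061e+00  9.56191567e-04 -1.52446777e+00] [ 1.75805656  1.99579108 -3.66698423] [ 0.32592707 -0.14342275  0.2014383 ] 0.02184140541560772
```

View pics/w18.png

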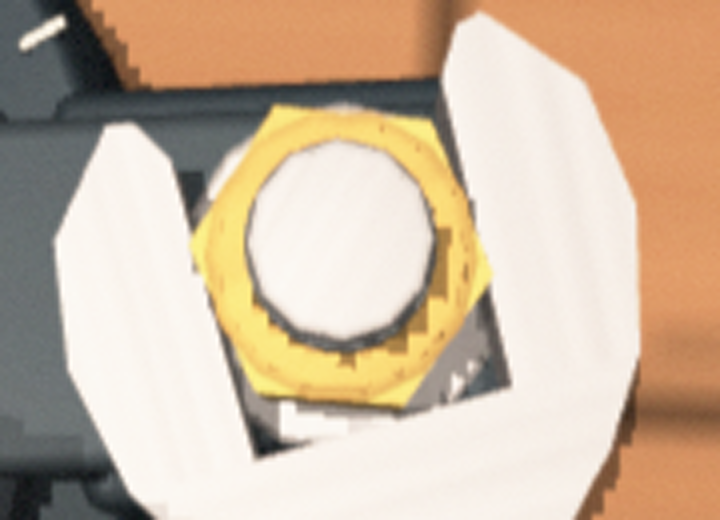

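```bash
python3 - <<'E'
from h import *
from scipy.optimize import minimize
from scipy.ndimage import map_coordinates
def est(im,K,T,guess,c0,tag):
    hsv=cv2.cvtColor(im,cv2.COLOR_BGR2HSV)
    # template: top-face hex minus stud; score colour saturation mask
    m=((hsv[...,0]>18)&(hsv[...,0]<32)&(hsv[...,1]>90)&(hsv[...,2]>150)).astype(float)
    m=cv2.GaussianBlur(m,(0,0),.7)
    g=np.linspace(-.024,.024,97);X,Y=np.meshgrid(g,g)
    best=[]
    P=np.c_[c0[0]+X.ravel(),c0[1]+Y.ravel(),0*X.ravel()+.083]
    q=px(K,T,P);V=map_coordinates(m,[q[:,1],q[:,0]],order=1,cval=0)
    x,y=X.ravel(),Y.ravel()
    for a in np.arange(guess-.5,guess+.5,.01):
      n=np.array([[np.cos(a+k*np.pi/3),np.sin(a+k*np.pi/3)] for k in range(6)])
      for dx in np.arange(-.004,.0041,.0005):
        for dy in np.arange(-.004,.0041,.0005):
          d=(np.c_[x-dx,y-dy]@n.T).max(1);rr=np.hypot(x-dx,y-dy)
          ins=(d<.015)&(rr>.0125);out=(d>.0155)&(d<.020)
          best.append((V[ins].mean()-V[out].mean(),a,dx,dy))
    best.sort(reverse=True);print(tag,[np.round(b,4) for b in best[:4]])
# current view
im,K,T,o=shot("wrist","w19.png",(190,0,370,130),4)
est(im,K,T,-1.2,[.6046,-.0372],"now")
E
```

```text
now [array([ 8.839e-01, -1.080e+00,  5.000e-04,  0.000e+00]), array([ 8.833e-01, -1.100e+00,  5.000e-04,  0.000e+00]), array([ 8.83e-01, -1.07e+00,  5.00e-04,  0.00e+00]), array([ 8.828e-01, -1.090e+00,  5.000e-04,  0.000e+00])]
```

```bash
cat > est.py <<'E'
from h import *
from scipy.ndimage import map_coordinates
def est(im,K,T,guess,c0,tag):
    hsv=cv2.cvtColor(im,cv2.COLOR_BGR2HSV)
    m=((hsv[...,0]>18)&(hsv[...,0]<32)&(hsv[...,1]>90)&(hsv[...,2]>150)).astype(float)
    m=cv2.GaussianBlur(m,(0,0),.7)
    g=np.linspace(-.024,.024,97);X,Y=np.meshgrid(g,g);x,y=X.ravel(),Y.ravel()
    q=px(K,T,np.c_[c0[0]+x,c0[1]+y,0*x+.083]);V=map_coordinates(m,[q[:,1],q[:,0]],order=1,cval=0)
    best=[]
    for a in np.arange(guess-.5,guess+.5,.01):
      n=np.array([[np.cos(a+k*np.pi/3),np.sin(a+k*np.pi/3)] for k in range(6)])
      for dx in np.arange(-.004,.0041,.0005):
        for dy in np.arange(-.004,.0041,.0005):
          d=(np.c_[x-dx,y-dy]@n.T).max(1);rr=np.hypot(x-dx,y-dy)
          best.append((V[(d<.015)&(rr>.0125)].mean()-V[(d>.0155)&(d<.020)].mean(),a,dx,dy))
    best.sort(reverse=True);print(tag,[np.round(b,3).tolist() for b in best[:3]])
def old(f,p,e,g,c0=(.6046,-.0372)):
    im=cv2.imread(f);s=vision.snapshot("wrist");K=s["mtx"].copy();K[:2]*=1.4
    _,T=cam(s,{"ee_rot":e,"tool_pos":np.array(p)});est(im,K,T,g,c0,f)
if __name__=="__main__":
    old("pics/w17.png",[.50730,-.03378,.06853],[3.14007,-.00078,-1.61038],-1.2)
    old("pics/w16.png",[.52114195,-.08723152,.06887],[-3.14152628,-.00109,-1.03611],-.7)
    old("pics/w7.png",[.60593,-.03556,.22519],[-3.14156,-.00174,-.25195],-.25)
    old("pics/w5.png",[.60358,-.03634,.22944],[3.13767,-.00507,.42927],.6)
E
python3 est.py
```

```text
pics/w17.png [[0.9, -1.17, 0.0, 0.0], [0.898, -1.16, 0.0, 0.0], [0.898, -1.18, 0.0, 0.0]]
pics/w16.png [[0.864, -0.6, 0.001, -0.0], [0.864, -0.61, 0.001, -0.0], [0.86, -0.62, 0.001, -0.0]]
pics/w7.png [[0.711, -0.2, 0.001, -0.0], [0.711, -0.24, 0.001, -0.0], [0.711, -0.23, 0.001, -0.0]]
pics/w5.png [[0.551, 0.72, 0.002, 0.0], [0.55, 0.67, 0.002, 0.0], [0.55, 0.71, 0.002, 0.0]]
```

```bash
python3 -c "
from h import *
arc([2,4,6,6.5])"
```

```text
0 -0.014 -0.000 0 0 0 0.0111;0 -0.027 -0.001 0 0 0 0.0222;0 -0.041 -0.002 0 0 0 0.0333;0 -0.044 -0.003 0 0 0 0.0361;
```

>>> servo_tool:
  targets: "0 -0.013 0.002 0 0 0 0.0111;0 -0.026 0.003 0 0 0 0.0222;0 -0.04 0.003 0 0 0 0.0333;0 -0.043 0.003 0 0 0 0.0361;0 -0.043 0.003 0 0 0 0.0361"

```text
time: 17.65
tool_pos: [0.5072, -0.0318, 0.069]
ee_rot: [-3.14, -0.001, -1.636]
wrist_force: [4.7, -0.9, -4.8]
width: 0.0219
```

```bash
python3 - <<'E'
from est import *
im,K,T,o=shot("wrist","w20.png",(190,0,370,130),4)
print(o['tool_pos'],o['ee_rot'],o['wrist_force'],o['wrist_torque'],o['width'])
est(im,K,T,-1.2,[.6046,-.0372],"now")
E
```

```text
[ 0.50724832 -0.03184918  0.06900543] [-3.13957506e+00 -1.33791952e-03 -1.63619363e+00] [ 4.71509591 -0.87645518 -4.81561338] [-0.07886894 -0.85663962  0.45803973] 0.021927586269011423
now [[0.878, -1.18, 0.001, 0.0], [0.878, -1.17, 0.001, 0.0], [0.877, -1.19, 0.001, 0.0]]
```

View pics/w20.png

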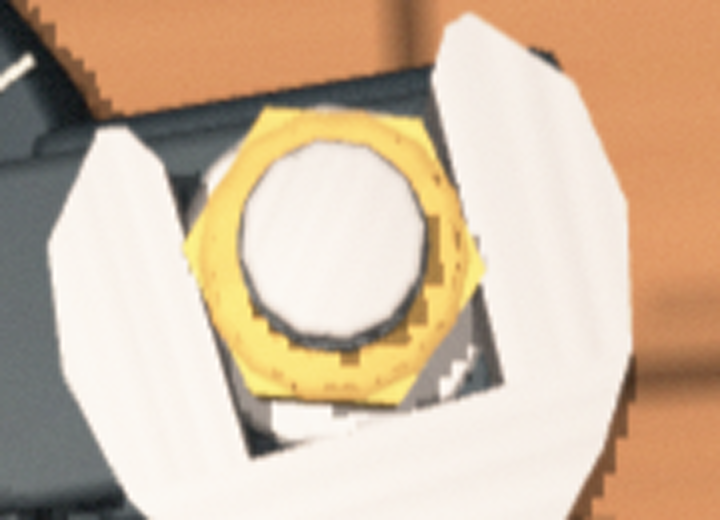

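>>> servo_tool:
  targets: "0 0.01 0 0 0 0 -0.008;0 0.013 0.01 0 0 0 -0.008;0 0.018 0.03 0 0 0 -0.008;0 0.023 0.05 0 0 0 -0.008;0 0.027 0.065 0 0 0 -0.008;0 0.027 0.065 0 0 0 -0.008"

```text
time: 18.2
tool_pos: [0.4889, -0.0379, 0.0692]
ee_rot: [3.14, -0.001, -1.613]
wrist_force: [0.9, -1.4, -2.2]
width: 0.0219
```

```bash
python3 - <<'E'
from est import *
im,K,T,o=shot("wrist","w21.png",(190,0,370,130),4)
print(o['tool_pos'],o['ee_rot'],o['wrist_force'],o['wrist_torque'],o['width'])
est(im,K,T,-1.2,[.6046,-.0372],"now")
E
```

```text
[ 0.48886747 -0.0378533   0.06915913] [ 3.14000863e+00 -1.46494226e-03 -1.61280650e+00] [ 0.94271442 -1.42765919 -2.24932915] [-0.23652739 -0.15045916 -0.1776827 ] 0.02191118272611997
now [[0.612, -1.17, 0.001, 0.0], [0.611, -1.18, 0.001, 0.0], [0.611, -1.19, 0.001, 0.0]]
```

View pics/w21.png

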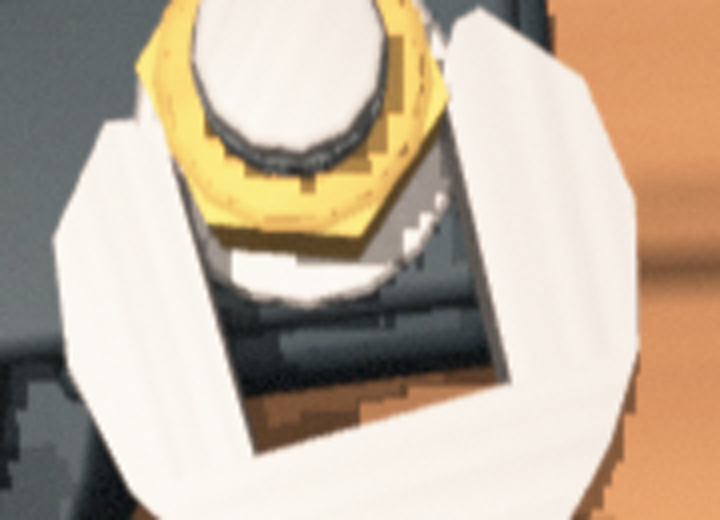

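>>> servo_tool:
  targets: "0 0.01 0.035 0 0 0 0;0 0.02 0.075 0 0 0 0;0 0.031 0.115 0 0 0 0;0 0.042 0.155 0 0 0 0;0 0.052 0.195 0 0 0 0;0 0.052 0.195 0 0 0 0"

```text
time: 18.75
tool_pos: [0.4373, -0.0483, 0.0681]
ee_rot: [3.138, -0.0, -1.613]
wrist_force: [0.4, -0.0, -4.5]
width: 0.0219
```

```bash
python3 - <<'E'
from est import *
im,K,T,o=shot("wrist","w22.png",None,1.4)
print(o['tool_pos'],o['ee_rot'],o['wrist_force'],o['width'])
im,K,T,o=shot("top","t22.png",(180,130,420,330),3)
print(go([.40,-.14,.05],-1.6))
E
```

```text
[ 0.43733343 -0.04826081  0.06813343] [ 3.13800755e+00 -2.33608026e-04 -1.61296597e+00] [ 0.37755673 -0.01644041 -4.47363283] 0.02193120028271036
(array([ 3.735e-01,  1.430e-01,  7.510e-02,  1.000e-04, -1.000e-04,
       -4.100e-03]), 'rows>=2.4')
```

View pics/w22.png

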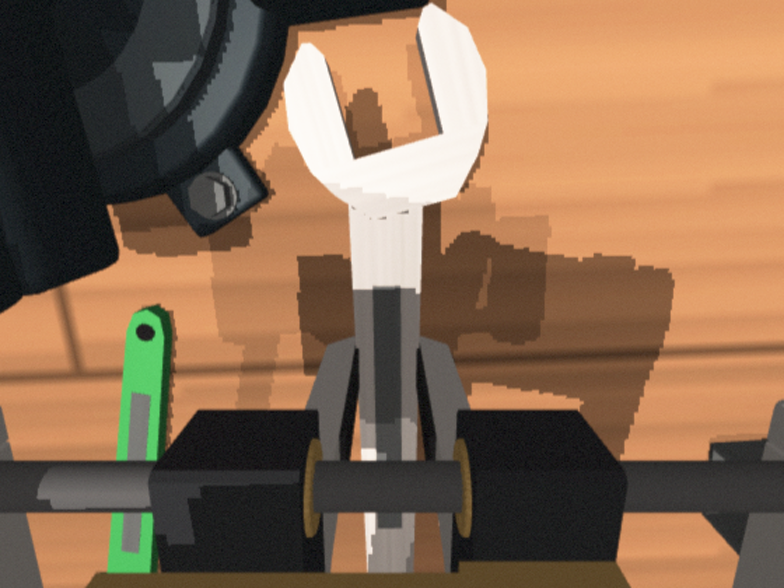

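View pics/t22.png

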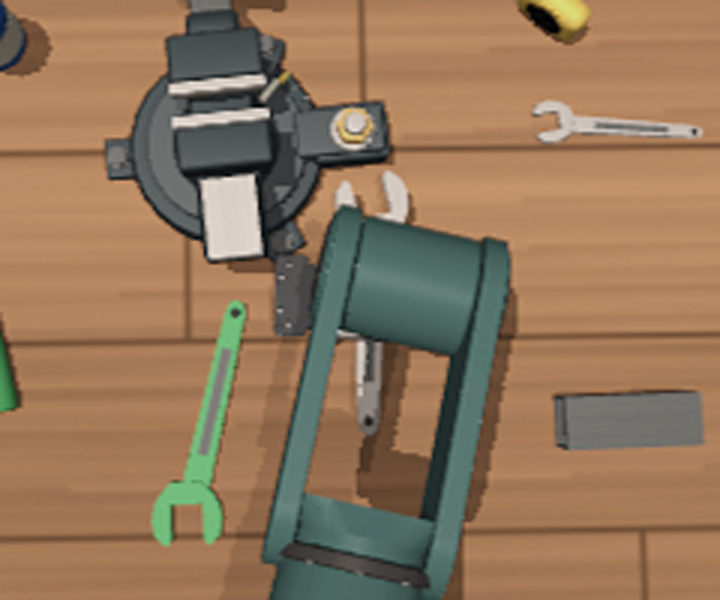

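>>> servo_tool:
  targets: "0 0.12 0.05 0.02 0 0 -0.004;0 0.25 0.1 0.06 0 0 -0.004;0 0.34 0.14 0.1 0 0 -0.004;0 0.34 0.14 0.16 0 0 -0.004;0 0.34 0.14 0.21 0 0 -0.004;0 0.34 0.14 0.22 0 0 -0.004;0 0.34 0.14 0.22 0 0 -0.004"

```text
time: 19.43
tool_pos: [0.4009, -0.1313, 0.0128]
ee_rot: [3.138, 0.001, -1.6]
wrist_force: [-0.8, -0.6, -4.6]
width: 0.022
```

```bash
python3 - <<'E'
from h import *
o=get_obs();print(o['wrist_force'],o['ee_rot'],o['tool_pos'],go([o['tool_pos'][0],o['tool_pos'][1],.0035],-1.6))
E
```

```text
[-0.83509409 -0.63925546 -4.59792332] [ 3.13835394e+00  7.73629542e-04 -1.59969475e+00] [ 0.40091967 -0.13130474  0.01283522] (array([ 0.    , -0.0001,  0.0373,  0.001 ,  0.0002,  0.0001]), 'rows>=0.2')
```

>>> servo_tool:
  targets: "0 0 0 0.01 0.001 0 0;0 0 0 0.02 0.001 0 0;0 0 0 0.03 0.001 0 0;0 0 0 0.036 0.001 0 0;0 0 0 0.038 0.001 0 0;0 0 0 0.038 0.001 0 0"

```text
time: 19.93
tool_pos: [0.4015, -0.1315, 0.0042]
ee_rot: [-3.14, -0.0, -1.599]
wrist_force: [-0.3, 0.1, -3.3]
width: 0.0219
```

```bash
python3 - <<'E'
from h import *
o=get_obs();print(o['wrist_force'],o['wrist_torque'],o['ee_rot'],o['tool_pos'])
E
```

```text
[-0.30837997  0.11610574 -3.31784155] [0.04545409 0.06646788 0.0010334 ] [-3.13971314e+00 -2.72012257e-04 -1.59934120e+00] [ 0.40149401 -0.13149919  0.00415775]
```

>>> servo_tool:
  targets: "0 0 0 0.005 0 0 0;0 0 0 0.008 0 0 0;0 0 0 0.008 0 0 0"

```text
time: 20.18
tool_pos: [0.4018, -0.1317, 0.0028]
ee_rot: [-3.139, -0.0, -1.6]
wrist_force: [-2.1, 0.6, 0.1]
width: 0.0221
```

```bash
python3 - <<'E'
from h import *
o=get_obs();print(o['wrist_force'],o['wrist_torque'],o['ee_rot'],o['tool_pos'])
E
```

```text
[-2.11570439  0.60591404  0.11408961] [ 0.1451781   0.19329606 -0.00955421] [-3.13913970e+00 -4.25258186e-04 -1.59962143e+00] [ 0.40175067 -0.13169817  0.00276477]
```

Weight is now on the bench. Release and retreat.

>>> servo_tool:
  targets: "0.3 0 0 0 0 0 0;0.5 0 0 0 0 0 0;0.5 0 0 0 0 0 0;0.5 0 0 0 0 0 0;0.5 0 0 -0.1 0 0 0;0.5 0 0 -0.25 0 0 0;0.5 0 0 -0.4 0 0 0;0.5 0 0 -0.6 0 0 0;0.5 0 0 -0.7 0 0 0;0.5 0 0 -0.7 0 0 0"

```text
time: 21.02
tool_pos: [0.4051, -0.1334, 0.1858]
ee_rot: [-3.125, -0.007, -1.6]
wrist_force: [0.7, -0.7, 0.5]
width: 0.0475
```

```bash
python3 - <<'E'
from h import *
im,K,T,o=shot("wrist","w23.png",None,1.4)
print(o['tool_pos'],o['ee_rot'],o['wrist_force'],o['width'])
im,K,T,o=shot("scene","s23.png",None,1.4)
E
```

```text
[ 0.40513821 -0.13344196  0.18576289] [-3.12503583 -0.00678931 -1.59962946] [ 0.68513372 -0.66736523  0.46799297] 0.04748088830254022
```

View pics/w23.png

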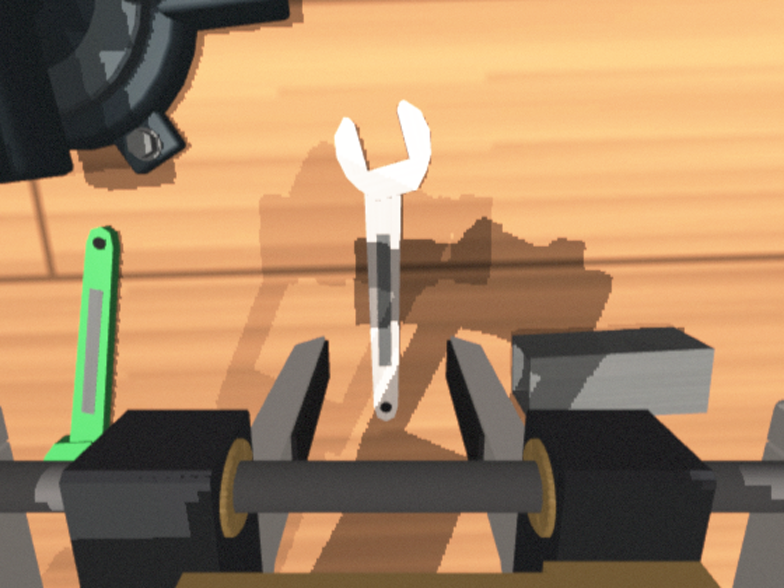

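View pics/s23.png

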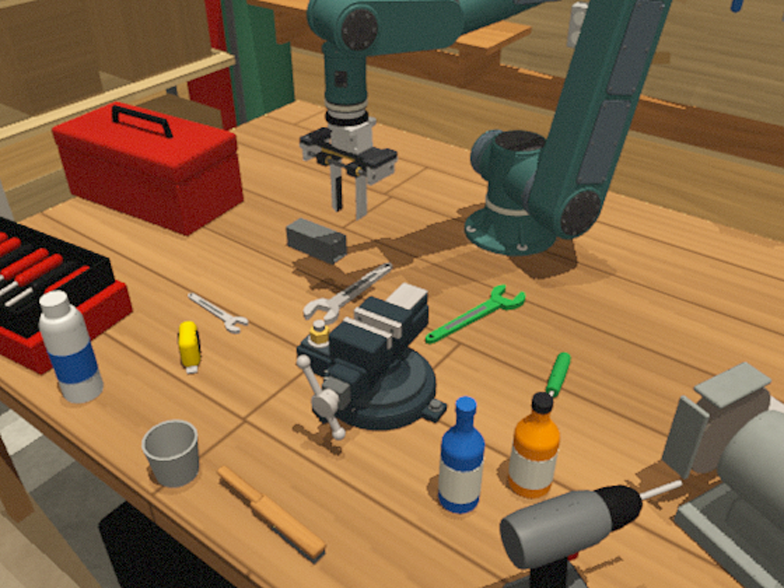

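>>> servo_tool:
  targets: "0.5 -0.3 -0.6 -0.2 -0.005 -0.002 0;0.5 -0.3 -0.6 -0.2 -0.005 -0.002 0;0.5 -0.3 -0.6 -0.2 -0.005 -0.002 0;0.5 -0.3 -0.6 -0.2 -0.005 -0.002 0;0.5 -0.3 -0.6 -0.2 -0.005 -0.002 0;0.5 -0.3 -0.6 -0.2 -0.005 -0.002 0;0.5 -0.3 -0.6 -0.2 -0.005 -0.002 0"

```text
time: 21.7
tool_pos: [0.552, -0.0609, 0.225]
ee_rot: [3.123, 0.006, -1.599]
wrist_force: [0.0, -0.2, -0.5]
width: 0.047
```

```bash
python3 - <<'E'
from est import *
im,K,T,o=shot("wrist","w24.png",None,1.4)
print(o['tool_pos'],o['ee_rot'],o['qvel'].round(3))
save(im,"w24z.png",(110,40,330,220),3.5)
est(im,K,T,-1.2,[.605,-.036],"nut")
E
```

```text
[ 0.55197231 -0.06085409  0.22497496] [ 3.12284506  0.00622931 -1.59917767] [-0.021 -0.038  0.024 -0.002  0.001  0.002]
nut [[0.77, -1.17, 0.0, -0.001], [0.77, -1.17, 0.0, -0.002], [0.769, -1.18, 0.0, -0.001]]
```

View pics/w24z.png

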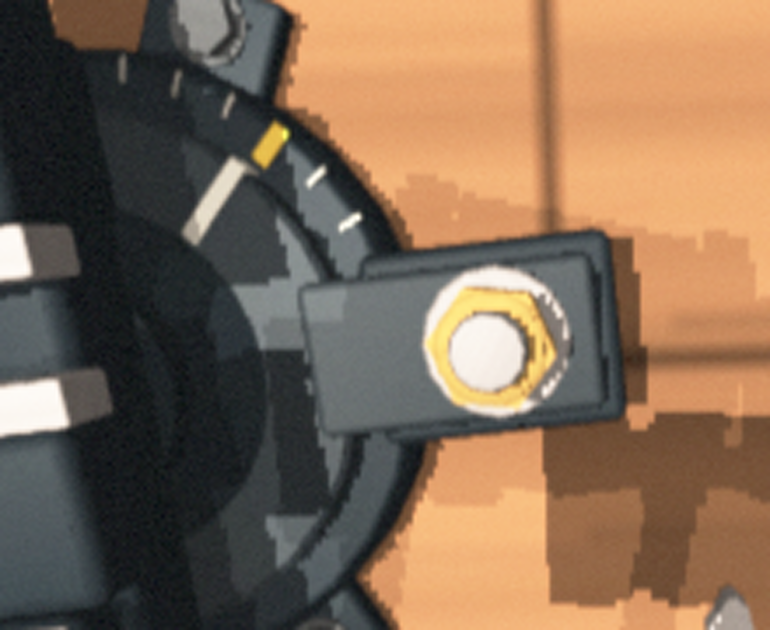

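```bash
python3 - <<'E'
from h import *
p=np.array([.55197231,-.06085409,.22497496]);e=[3.12284506,.00622931,-1.59917767]
s=vision.snapshot("wrist");K,T=cam(s,{"tool_pos":p,"ee_rot":e})
f=lambda a,b,z:w(K,T,(a+.5)/3.5-.5+110,(b+.5)/3.5-.5+40,z)[:2]
N=np.array([.605,-.037]);
for A in([.595,.0846],[.5936,.0852],[.5946,.0844]):
  A=np.array(A)
  y=f(271,145,.032)
  for z in(.04,.0445,.05):
    a,b=f(195,234,z),f(240,162,z);an=lambda v:np.degrees(np.arctan2(v[1],v[0]))
    print(A,z,"mark",an(y-A).round(1),np.linalg.norm(y-A).round(3),"line",an(a-A).round(1),an(b-A).round(1),np.linalg.norm(b-A).round(3),"linedir",an(b-a).round(1))
E
```

```text
[0.595  0.0846] 0.04 mark -40.5 0.087 line -39.1 -38.8 0.078 linedir -38.3
[0.595  0.0846] 0.0445 mark -40.5 0.087 line -40.3 -39.7 0.079 linedir -38.3
[0.595  0.0846] 0.05 mark -40.5 0.087 line -41.7 -40.7 0.08 linedir -38.3
[0.5936 0.0852] 0.04 mark -40.2 0.088 line -38.6 -38.5 0.08 linedir -38.3
[0.5936 0.0852] 0.0445 mark -40.2 0.088 line -39.8 -39.3 0.08 linedir -38.3
[0.5936 0.0852] 0.05 mark -40.2 0.088 line -41.2 -40.4 0.081 linedir -38.3
[0.5946 0.0844] 0.04 mark -40.2 0.087 line -38.6 -38.5 0.079 linedir -38.3
[0.5946 0.0844] 0.0445 mark -40.2 0.087 line -39.8 -39.4 0.079 linedir -38.3
[0.5946 0.0844] 0.05 mark -40.2 0.087 line -41.3 -40.4 0.08 linedir -38.3
```

```bash
python3 -c "
from bench import robot
print(robot.close_job())"
```

```text
the job is handed in; nothing more can be done
None
```

The job is done and handed in at about 22 s on the clock. No verdict was reported, so the values below are my own camera measurements.

- **Vise:** pushed home. The white line sits about 1–2° past the yellow mark (limit 4°); the exact figure depends on the turntable height I assumed.
- **Nut:** run down snug with the fingers, which turned it about 0.05–0.07 rad past snug. The wrench then brought it to about 1.0 rad past snug in total (allowed 0.75–1.5).
- **Backed-off wrench:** when I turned the wrench back 5° to free it, the nut followed by about 0.08 rad. I pulled it forward again and slid the wrench straight off. Later views showed the nut unchanged, at -1.17 to -1.18 rad.
- **Wrench:** set down flat before I let go, its jaw about 0.15 m from the nut. The weight came off the wrist force before the fingers opened.
- **Bystanders and arm:** the last scene picture shows nothing knocked over and no visible shift. I did not measure the bystanders' positions. The open gripper was well clear, at 0.225 m above the bench.

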